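# Hang the test-strip bin on the slat panel and stock it

### The job

Hang the empty blue bin on the slatted panel in its own place, centred below the blue label: tip its front up so that its two hooks go into the upper groove, then swing it down until it hangs level, straight and fully home against the panel. Only then, as anything inside would have fallen out, stand the blue-capped test-strip vial upright on the floor of the hung bin. Leave the two specimen cups and the meter where they are.

Things in the scene. Friction and masses are not known exactly. Their poses are not given: they have to be found in the camera images.
- bin_center (a point): centre (28 mm up) of the loose blue bin, an open box 110 mm long (x), 60 wide, 56 high, walls and floor 3. Its x points to the back wall with the hooks, z up. Flat side walls, full height from the back to 20 mm in front of the middle, then sloping to the 36 mm high front. Starts upright on the worktop. 0.11 kg
- bin_hook (a point): on the bin midway between its two hooks: outer back face at the underside of the shanks (55 mm back, 24 up from bin_center; same axes). Each hook (14 mm wide, 18 mm either side): shank 4 mm thick, 13 mm straight out (+x), at its end a 4 mm tongue up to 25 mm above the shank's underside, 9 mm from the back wall. The wall ends at the shanks' top
- panel: white slatted panel fixed on the worktop, 238 mm wide, 272 high, 35 thick; origin on the worktop below the middle of its face, x into the panel, z up; feet 46 mm forward, 7 high. Two grooves run its whole width; mouth 20 mm high, face plate 5 mm thick above and below it, cavity behind 20 mm deep, reaching 18 mm above and 10 below the mouth. Use the upper groove
- bay_groove (a point): the empty place: on the panel's face at the lower edge of the upper groove's mouth (190 mm up), in line with the blue label (60 mm wide, 33 to 63 mm above this point). Axes as panel. Seated: shanks on this edge, tongues up behind the plate above, back wall on the panel, bin_hook here within 4 mm; the hooks' 4 mm of play lets the bin droop 3 degrees
- bay_mouth (a point): middle of the mouth, 10 mm above bay_groove. The tongues are taller than the mouth: to enter, the bin's front must be raised about 30 degrees or more, best 38. A clear path of bin_hook, x/z in mm from bay_groove: -24/-4, -16/4.5, -11/10 all at 38 degrees; -6.5/6 at 18; -2/2 level; then let it down. Grasp leaning 15 to 25 degrees to the bin's front, or the tool meets the panel
- neighbour: grey bin of the same shape, fixed in the groove's other place 110 mm to the left or right, a gauze roll in it standing 15 mm above its rim near the panel; origin on the panel's face at the groove's lower edge, axes as panel; reaches 116 mm forward of the face (-x), from 57 mm below to 4 mm above the origin
- vial_center (a point): centre (52 mm up) of the loose upright round vial with blue cap, white with coloured dots: 104 mm high, body 38 mm wide, cap (top 19 mm) 42 mm; z along its axis. About 0.06 kg. The bin's inside is 54 x 104 mm
- mini_centrifuge: white bench centrifuge fixed on the worktop, about 190 mm square; origin under its middle; its open lid stands up to 240 mm above the worktop on the far side: keep the arm above or in front of it
- red_cup_center (a point): centre of the specimen cup with red lid, 62 mm wide, 72 mm high, loose: leave it
- yellow_cup_center (a point): centre of the specimen cup with yellow lid, 62 mm wide, 72 mm high, loose: leave it
- meter_center (a point): centre of the white hand-held meter, 93 mm (x) x 52 mm, 20 mm high, loose: leave it
Things that resemble listed ones, but are neither listed nor needed, are in the scene too. Leave any green look-alike of the part that bears vial_center alone.

How it is judged:
By the outcome, as a careful person would: the job done as asked, in the order asked, and still so for the second after the job is handed in, with the robot touching nothing.
It also fails if it takes over 72 s, if anything falls off the work surface, if the arm or the gripper's body presses on something with over 40 N, if the wrist force passes 120 N, or if a joint passes its speed limit or range.

### The arm

A 6-joint arm with a two-finger parallel gripper is mounted at the origin on a cart in front of the work surface, level with it; the furniture and walls round the work are solid. World frame = base frame: x ahead of the robot, y to its left, z up, the work surface at z = 0. Lengths are in m, angles in rad, forces in N, time in s.
With the tool pointing down it reaches from about 0.35 to 0.85 m from the base axis. Payload 8.1 kg.
Tool frame: the origin (TCP) lies on the centre line of the jaws, within the pads' length; the fingertips stand 19 mm ahead of it and the grasp point (between the pads) is the TCP (robot.tips_ahead is the distance from the TCP to the fingertips, in m); y points along the fingers, z is the direction in which the jaws open and shut, and the axes are right-handed (so a half turn about y gives the same grasp; the last joint's range is limited). The gripper opens to 93 mm and grips with 3 to 60 N. Pads are 15 mm wide; open, the fingers measure 128 mm over their backs; the gripper's body (75 mm by 188 mm) begins 65 mm behind the grasp point.
Start: joints at [1.145, 0.13, 1.488, -0, 1.523, -0.085], TCP at [0.201, 0.566, 0.203] pointing down, gripper open.
Joint ranges: [-2.96, 2.96], [-0.89, 2.26], [0.02, 2.5], [-1.34, 4.48], [0, 2.73], [-2.66, 2.66]. Speed limits (rad/s): [2.39, 2.39, 2.79, 3.14, 3.14, 3.14].

### API

Orientations are given as a rotation vector (axis times angle).
In Python, from plant import robot, imaging, models gives the robot as it stands.
- The arm moves only by the tool carry_out, never from a script. Its argument "motion" is one flat list of numbers, 7 for each row, row after row: the shift along the tool's x, y, z in m, then the turn, a rotation vector about the tool's x, y, z in degrees, then the opening, from -1 (shut) to 1 (fully open). A call has exactly 5 rows; each row shifts and turns the pose as measured when the row begins, along the tool's axes as they then stand; what a row does not reach is not made up. A row lasts 1/10 s, in which the tool goes at most 50 mm and 8.59 degrees, less where a joint would pass 70% of its speed; a pose out of reach is approached as far as the arm can. A call is refused whole if a number of a shift passes 0.05 or a number of a turn 8.59, either way. A call with a gripper value outside its range is refused whole. The fingers move at their own pace and stop on an object; "squeeze" is the grip in N (left out, the last holds). Time passes only in rows, so rows that do not move let the fingers close, or fill a call up. It gives the time, the measured TCP pose, the force and the opening at its end, in the units of the state.
- robot.read_state(): the state, without advancing time (a new reading comes with each control period).
- imaging.read_camera(name): name is "scene" or "top" or "wrist"; returns the picture (384x512x3 uint8, blue, green, red); there is no depth.
- imaging.camera_model(name): a dict with "K" (3x3 intrinsics, pixels), "k1" (the pictures are not rectified: a ray, as slopes to the right and down, at radius r is drawn at 1 + k1 r^2 times it, then the intrinsics apply), "position" and "orientation" of the camera in the world. Camera axes: x right, y down, z forward; pixel columns grow to the right and rows downward; lengths in m; the calibration is good to about 2 mm. A picture is of the moment at which its call begins: read the wrist's pose just before it. camera_model takes no time and is no camera call; for the wrist camera it gives the pose at the moment of the call.
- robot.close_job(): hands the job in, once; it reports no verdict.
Trained networks look in the newest picture that a camera, given by its name, has taken for a name from the list of things; names that differ only in an ending like _2 or _b are one class to them, and where a whole thing is asked for, a point or a joint stands for the part that bears it (a point fixed in the world has none). Each returns a list of dicts, best first, with "confidence" (0 to 1); they miss things now and then, are a little off and sometimes report something else, mostly with a low value. They report only what shows in the picture. A call takes as long as a camera call. They do not tell look-alikes from the thing itself.
- models.outline_of(camera, thing): "pixels" (384x512 bool, what is visible of it) and "pixel" ([column, row] in pixels, amid what is visible of it).
The state is a dict: "t": time; "q": joint angles; "dq": joint speeds; "joint_torque": joint torques, N m; "tool_pos": TCP position; "orientation": TCP orientation; "force": force on the tool from outside, world axes, zero at the start; "wrist_torque": the same for the moment, N m; "opening": finger opening in m.
Only numpy, scipy, OpenCV 4.12 (cv2) and the standard library are available. Lean on these libraries where they do the work, as an engineer would, in place of code of your own. Each camera call takes 0.05 s, during which the arm holds its last target.

## Working session

There is one attempt and no reset: what is moved stays moved. The work goes in short steps, Python scripts to look and compute and a tool call to move; the robot and the scene stay as the last step left them, time stands still between calls to the robot, and variables do not carry over. Pictures are saved under pics/ and viewed, and the job is handed in when it is done.

Besides the shell and the picture viewer there is one more tool, called after "Emit:" as name(argument=value, ...) on one line, values as JSON. carry_out: Moves the arm, as the interface text tells. Its arguments: {"type":"object","properties":{"motion":{"type":"array","items":{"type":"number"}},"squeeze":{"type":"number"}},"required":["motion"]}

```bash
ls; mkdir -p pics; python3 - <<'E'
from plant import robot, imaging, models
import cv2
s=robot.read_state(); print(s)
for c in ("scene","top","wrist"):
    im=imaging.read_camera(c); cv2.imwrite(f"pics/a_{c}.png",im)
    m=imaging.camera_model(c); print(c,m)
E
```

```text
pics
{'t': 0.0, 'q': array([ 1.14457724e+00,  1.31132168e-01,  1.48925695e+00, -9.65744983e-06,
        1.52299995e+00, -8.53637133e-02]), 'dq': array([ 1.45102255e-04,  1.33460373e-04, -1.85275174e-04,  5.75210293e-05,
       -6.85139602e-04,  1.87965507e-03]), 'joint_torque': array([ 1.02954742e-03, -5.59845507e+01, -4.91763139e+01,  7.68543268e-02,
        3.50006029e-02, -1.69492600e-04]), 'tool_pos': array([0.20029403, 0.56495752, 0.20171706]), 'orientation': array([-1.55594065,  0.26788745, -0.26718522]), 'force': array([ 0.38748325,  0.1216333 , -0.25776594]), 'wrist_torque': array([-0.02578937, -0.03604715, -0.02060189]), 'opening': 0.09324978757623373}
scene {'K': array([[487.02248077,   0.        , 257.7508581 ],
       [  0.        , 487.02248077, 189.13072652],
       [  0.        ,   0.        ,   1.        ]]), 'k1': 0.028936719985581675, 'position': array([-0.2131443 , -0.62716121,  0.92955062]), 'orientation': array([-2.08007315,  0.96779585, -0.46386804])}
top {'K': array([[401.59896945,   0.        , 255.59809255],
       [  0.        , 401.59896945, 190.15579142],
       [  0.        ,   0.        ,   1.        ]]), 'k1': -0.049590277257567816, 'position': array([ 0.43250112, -0.01051385,  1.03869153]), 'orientation': array([-2.16601019,  2.1322001 , -0.13967209])}
wrist {'K': array([[342.04775764,   0.        , 251.42333328],
       [  0.        , 342.04775764, 193.38652553],
       [  0.        ,   0.        ,   1.        ]]), 'k1': -0.05622348560637371, 'position': array([0.13365144, 0.58900796, 0.38417917]), 'orientation': array([2.38437819, 1.68454707, 0.21999242])}
```

View pics/a_scene.png

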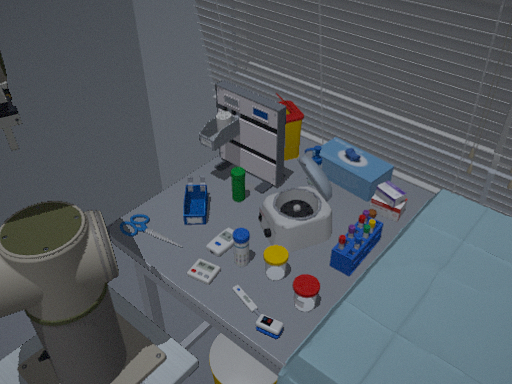

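View pics/a_top.png

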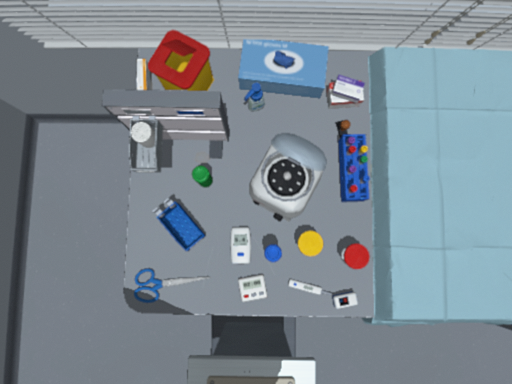

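View pics/a_wrist.png

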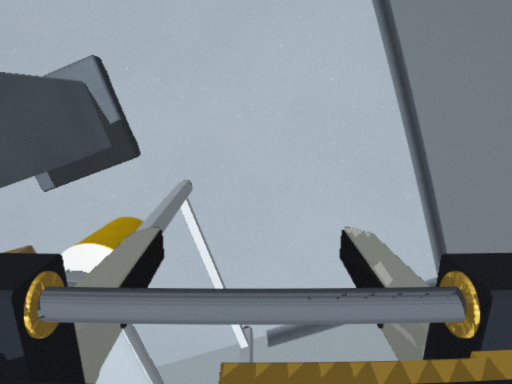

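```bash
cat > h.py <<'E'
from plant import robot, imaging, models
import cv2, numpy as np
from scipy.spatial.transform import Rotation as R
from scipy.optimize import least_squares
def cam(c): return imaging.camera_model(c)
def proj(m,P):
    P=np.atleast_2d(P); Rm=R.from_rotvec(m['orientation']).as_matrix()
    p=(P-m['position'])@Rm; s=p[:,:2]/p[:,2:]
    s=s*(1+m['k1']*(s**2).sum(1,keepdims=True))
    return s*[m['K'][0,0],m['K'][1,1]]+[m['K'][0,2],m['K'][1,2]]
def ray(m,px):
    px=np.atleast_2d(px).astype(float)
    d=(px-[m['K'][0,2],m['K'][1,2]])/[m['K'][0,0],m['K'][1,1]]
    s=d.copy()
    for _ in range(10): s=d/(1+m['k1']*(s**2).sum(1,keepdims=True))
    v=np.c_[s,np.ones(len(s))]@R.from_rotvec(m['orientation']).as_matrix().T
    return m['position'],v
def onplane(m,px,z):
    o,v=ray(m,px); return o+v*((z-o[2])/v[:,2:])
def pic(c,name,box=None,f=1):
    im=imaging.read_camera(c)
    cv2.imwrite(f'pics/{name}.full.png',im)
    if box is not None: im=im[box[1]:box[3],box[0]:box[2]]
    if f!=1: im=cv2.resize(im,None,fx=f,fy=f,interpolation=cv2.INTER_CUBIC)
    cv2.imwrite(f'pics/{name}.png',im)
def pose():
    s=robot.read_state(); return s['tool_pos'],R.from_rotvec(s['orientation']),s
E
python3 - <<'E'
from h import *
o={}
for c in('top','scene'):
    im=imaging.read_camera(c); cv2.imwrite(f'pics/b_{c}.full.png',im)
    for th in('bin_center','vial_center','panel','neighbour','bay_groove','meter_center','red_cup_center','yellow_cup_center','mini_centrifuge'):
        try:
            r=models.outline_of(c,th)
        except Exception as e: print(c,th,e); continue
        for k in r: 
            print(c,th,round(k['confidence'],2),np.round(k['pixel'],1),k['pixels'].sum())
        for i,k in enumerate(r[:2]): o[f'{c}_{th}_{i}']=k['pixels']
np.savez('o.npz',**o)
t=cv2.imread('pics/b_top.full.png')
def sv(n,im,b,f): cv2.imwrite(f'pics/{n}.png',cv2.resize(im[b[1]:b[3],b[0]:b[2]],None,fx=f,fy=f,interpolation=cv2.INTER_CUBIC))
sv('b_binT',t,(140,180,220,260),7)
sv('b_panT',t,(100,80,240,180),5)
s=cv2.imread('pics/b_scene.full.png')
sv('b_binS',s,(165,165,265,280),5)
sv('b_panS',s,(190,75,300,195),5)
print(robot.read_state()['t'])
E
```

```text
top bin_center 0.85 [177.7 225.5] 1236
top bin_center 0.32 [359.1 257.2] 531
top vial_center 0.84 [273.3 255.8] 271
top vial_center 0.74 [204.5 173. ] 349
top panel 0.76 [180.5 109. ] 4667
top neighbour 0.64 [142.6 140.9] 1817
top bay_groove 0.69 [190.1 109.1] 198
top bay_groove 0.43 [179.4 225.7] 1319
top meter_center 0.88 [238.8 248.1] 725
top red_cup_center 0.77 [358.4 255.6] 546
top yellow_cup_center 0.66 [309.4 245. ] 501
scene bin_center 0.66 [192.6 202.9] 1046
scene bin_center 0.32 [240.4 246.3] 580
scene vial_center 0.72 [242.8 245.3] 569
scene vial_center 0.66 [238.7 184.7] 442
scene panel 0.7 [256.6 141.9] 4816
scene neighbour 0.82 [223.9 128.6] 1266
scene bay_groove 0.72 [261.9 113.3] 165
scene meter_center 0.75 [218.  243.7] 446
scene meter_center 0.3 [306.  292.4] 830
scene red_cup_center 0.73 [305.2 290.2] 849
scene red_cup_center 0.52 [242.3 246.6] 586
scene yellow_cup_center 0.6 [272.7 261. ] 745
scene mini_centrifuge 0.72 [195.2 204.3] 975
1.15
```

View pics/b_binT.png

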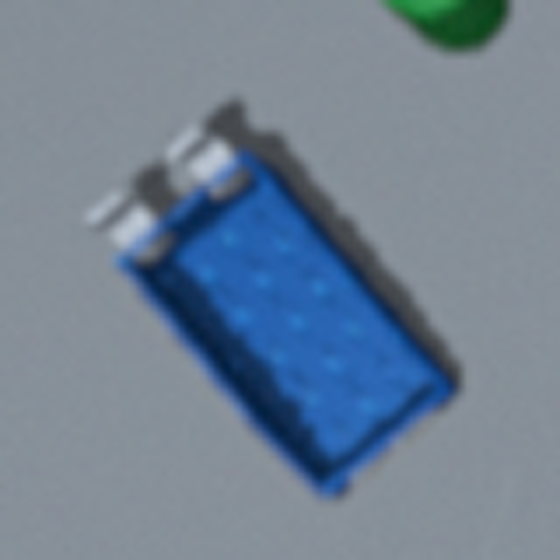

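View pics/b_panT.png

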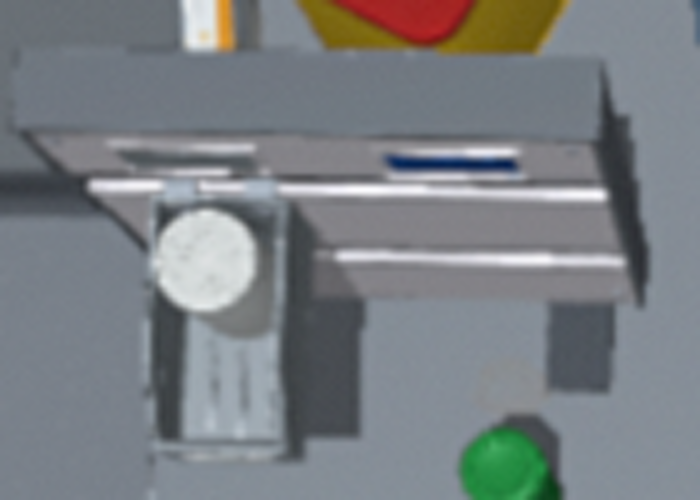

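View pics/b_binS.png

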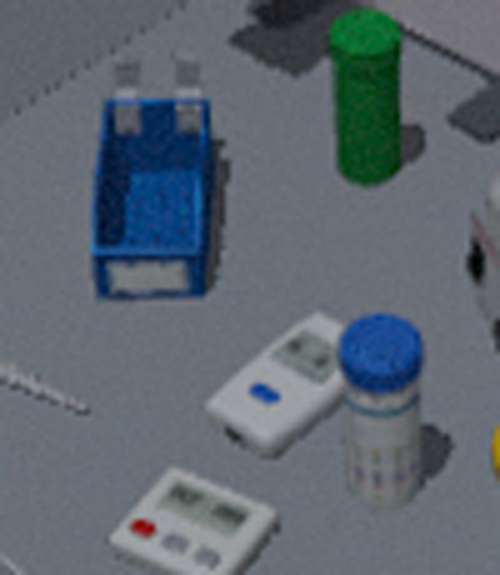

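View pics/b_panS.png

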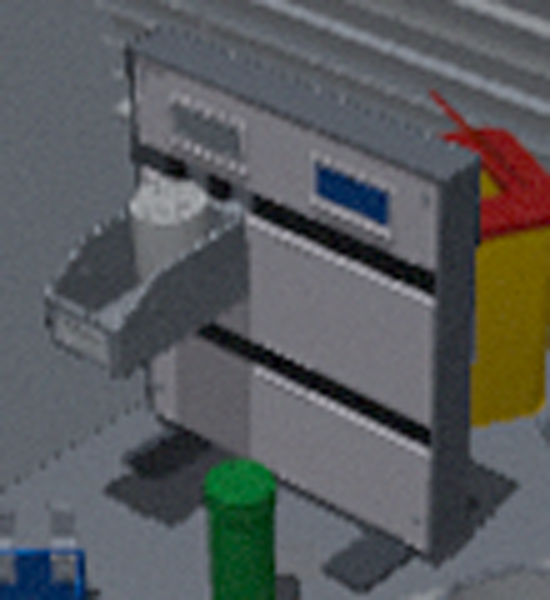

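```bash
cat > fit.py <<'E'
from h import *
def px(l,b,f): return np.array([(b[0]+(u+.5)/f-.5,b[1]+(v+.5)/f-.5) for u,v in l])
T=cam('top');S=cam('scene')
def fit(obs,x0):
    def w(p,P): c,s=np.cos(p[2]),np.sin(p[2]); P=np.array(P,float); return np.c_[c*P[:,0]-s*P[:,1]+p[0],s*P[:,0]+c*P[:,1]+p[1],P[:,2]]
    def res(p): return np.concatenate([(proj(m,w(p,P))-q).ravel() for m,P,q in obs])
    r=least_squares(res,x0,loss='soft_l1')
    print(np.round(r.x,4),'yaw',np.degrees(r.x[2]).round(2))
    for m,P,q in obs: print(np.round(proj(m,w(r.x,P))-q,1).tolist())
    return r.x
pt=[(0,.119,.272),(0,-.119,.272),(.035,-.119,.272),(.035,.119,.272),(0,-.119,.007)]
qt=px([(20,130),(600,137),(602,62),(18,50),(640,300)],(100,80),5)
ps=[(0,.119,.272),(0,-.119,.272),(0,-.119,0),(.035,-.119,.272),(0,-.119,.19)]
qs=px([(133,52),(440,182),(432,562),(480,155),(435,303)],(190,75),5)
for o in ([(T,pt,qt)],[(S,ps,qs)],[(T,pt,qt),(S,ps,qs)]): P=fit(o,[.7,.2,0])
# label centre
def face(m,q):
    o,v=ray(m,q); n=np.array([np.cos(P[2]),np.sin(P[2]),0]); t=((np.array([P[0],P[1],0])-o)@n)/(v@n); X=o+v*t[:,None]
    return np.c_[(X-[P[0],P[1],0])@[-np.sin(P[2]),np.cos(P[2]),0],X[:,2]]
print(face(T,px([(385,150),(392,172),(520,150),(520,172)],(100,80),5)).round(4).tolist())
print(face(S,px([(316,162),(316,193),(390,193),(388,225)],(190,75),5)).round(4).tolist())
bt=[(.055,.03,.056),(.055,-.03,.056),(-.055,-.03,.036),(-.055,.03,.036)]
qb=px([(120,262),(250,150),(460,382),(328,493)],(140,180),7)
bs=[(.055,.03,.056),(.055,-.03,.056),(-.055,.03,.036),(-.055,-.03,.036),(-.055,.03,0),(-.055,-.03,0)]
qq=px([(107,100),(211,100),(94,252),(207,252),(97,298),(206,297)],(165,165),5)
for o in ([(T,bt,qb)],[(S,bs,qq)],[(T,bt,qb),(S,bs,qq)]): fit(o,[.45,.15,.6])
# vial cap top centre
z=.104
print('vial top',onplane(T,[[272.5,252.5]],z), 'scene',onplane(S,px([(381,335)],(165,165),5),z))
E
python3 fit.py
```

```text
[ 0.7021  0.1871 -0.0026] yaw -0.15
[[-2.1, 0.2], [0.2, 0.2], [0.4, -1.5], [-0.3, -0.4], [1.4, 1.6]]
[ 0.7052  0.1887 -0.0322] yaw -1.85
[[-0.6, -2.4], [0.2, -0.9], [-0.7, 2.0], [0.5, -0.3], [0.4, 0.8]]
[ 0.702   0.1874 -0.0062] yaw -0.36
[[-2.2, 0.1], [0.0, 0.5], [0.3, -1.3], [-0.4, -0.5], [1.3, 1.8]]
[[-1.8, -1.5], [0.6, -0.7], [-0.4, 2.2], [0.6, -0.2], [0.7, 1.0]]
[[-0.0297, 0.2548], [-0.027, 0.2268], [-0.0851, 0.2576], [-0.0815, 0.2297]]
[[-0.029, 0.2489], [-0.0289, 0.2291], [-0.0827, 0.2494], [-0.0817, 0.2288]]
[0.476  0.1786 0.7432] yaw 42.58
[[-0.2, -0.3], [-0.2, -0.4], [-0.1, 0.2], [0.5, 0.5]]
[0.4757 0.1786 0.7272] yaw 41.67
[[0.0, -0.2], [0.1, -0.6], [-0.2, 0.1], [-0.8, -0.3], [0.4, 0.6], [0.3, 0.3]]
[0.4758 0.1787 0.7354] yaw 42.13
[[-0.1, -0.4], [0.0, -0.4], [-0.2, 0.4], [0.2, 0.6]]
[[-0.1, -0.2], [-0.1, -0.7], [-0.0, 0.1], [-0.6, -0.4], [0.6, 0.6], [0.5, 0.3]]
vial top [[ 0.41507117 -0.04592258  0.104     ]] scene [[ 0.41593606 -0.04652866  0.104     ]]
```

```bash
cat >> h.py <<'E'
def yaw(a): return R.from_euler('z',a,degrees=True)
def tool(yawdeg,lean,flip,tilt=0):
    """tool rotation for bin yaw(deg), lean to bin front, flip=+-1 (tool z=flip*bin y), tilt=front up deg"""
    a=np.radians(lean-tilt); y=np.array([np.sin(a),0,-np.cos(a)]); z=np.array([0,flip,0.]); x=np.cross(y,z)
    return yaw(yawdeg)*R.from_matrix(np.c_[x,y,z])
def plan(p1,R1,g,n=None,show=True):
    p,Rr,s=pose(); d=np.array(p1)-p; w=(Rr.inv()*R1).as_rotvec(degrees=True)
    nn=int(np.ceil(max(np.abs(d).max()/.045,np.linalg.norm(d)/.048,np.linalg.norm(w)/8.3,1)))
    n=n or nn
    print('t',round(s['t'],2),'dist mm',np.round(d*1e3,1),'turn',np.round(w,1),'need rows',nn,'q',np.round(s['q'],2),'F',np.round(s['force'],1),'open',round(s['opening'],4))
    Rc=Rr
    for i in range(n):
        sh=Rc.inv().apply(d/n); print(','.join(f'{v:.4f}' for v in sh)+','+','.join(f'{v:.2f}' for v in w/n)+f',{g}')
        Rc=Rc*R.from_rotvec(w/n,degrees=True)
E
python3 - <<'E'
from h import *
p,Rr,s=pose(); m=cam('wrist')
print(Rr.as_matrix().round(3)); print('cam in tool',Rr.inv().apply(m['position']-p).round(4)); print((Rr.inv()*R.from_rotvec(m['orientation'])).as_matrix().round(3))
for f in(1,-1):
    print((Rr.inv()*tool(42,25,f)).as_rotvec(degrees=True).round(1))
E
```

```text
[[ 0.942 -0.     0.334]
 [-0.334  0.     0.942]
 [-0.    -1.    -0.   ]]
cam in tool [-0.0709 -0.1822  0.    ]
[[-0.     0.966  0.259]
 [-0.    -0.259  0.966]
 [ 1.    -0.     0.   ]]
[ 13.4 -60.5 -22.5]
[ 25.8 116.3  15.3]
```

```bash
cat >> h.py <<'E'
BIN=np.array([.4758,.1787,0.]); BYAW=42.13
def gb(rel,b=None,yw=None): return (BIN if b is None else b)+yaw(BYAW if yw is None else yw).apply(rel)
E
python3 - <<'E'
from h import *
Rt=tool(BYAW,25,1); g=gb([-.012,0,.036]); y=Rt.as_matrix()[:,1]; print(g,y)
plan(g-.13*y,Rt,1)
E
```

```text
[0.4669005  0.17065022 0.036     ] [ 0.31342414  0.28349868 -0.90630779]
t 1.15 dist mm [ 225.6 -431.7  -48.9] turn [ 13.4 -60.6 -22.5] need rows 11 q [ 1.14  0.13  1.49  0.    1.52 -0.09] F [-0.1  0.3 -0.5] open 0.0931
0.0325,0.0044,-0.0301,1.22,-5.51,-2.05,1
0.0292,0.0049,-0.0332,1.22,-5.51,-2.05,1
0.0257,0.0051,-0.0360,1.22,-5.51,-2.05,1
0.0220,0.0052,-0.0384,1.22,-5.51,-2.05,1
0.0180,0.0051,-0.0404,1.22,-5.51,-2.05,1
0.0138,0.0047,-0.0420,1.22,-5.51,-2.05,1
0.0096,0.0043,-0.0433,1.22,-5.51,-2.05,1
0.0052,0.0036,-0.0441,1.22,-5.51,-2.05,1
0.0009,0.0027,-0.0444,1.22,-5.51,-2.05,1
-0.0035,0.0018,-0.0443,1.22,-5.51,-2.05,1
-0.0078,0.0006,-0.0438,1.22,-5.51,-2.05,1
```

Emit:
carry_out(motion=[0.0325,0.004,-0.03,1.2,-5.5,-2.05,1,0.029,0.005,-0.033,1.2,-5.5,-2.05,1,0.026,0.005,-0.036,1.2,-5.5,-2.05,1,0.022,0.005,-0.038,1.2,-5.5,-2.05,1,0.018,0.005,-0.04,1.2,-5.5,-2.05,1], squeeze=10)

```text
t: 1.65
tool_pos: [0.3058, 0.3691, 0.1785]
orientation: [-1.49, -0.281, -0.026]
force: [0.8, -0.3, 0.7]
opening: 0.0929
```

```bash
python3 - <<'E'
from h import *
Rt=tool(BYAW,25,1); g=gb([-.012,0,.036]); y=Rt.as_matrix()[:,1]
plan(g-.13*y,Rt,1)
E
```

```text
t 1.65 dist mm [ 120.3 -235.3  -24.7] turn [  7.3 -31.8 -12.1] need rows 6 q [ 0.84 -0.4   2.03 -0.09  1.32 -0.88] F [ 0.8 -0.3  0.7] open 0.0929
0.0125,0.0044,-0.0422,1.21,-5.30,-2.02,1
0.0084,0.0039,-0.0433,1.21,-5.30,-2.02,1
0.0042,0.0032,-0.0439,1.21,-5.30,-2.02,1
0.0001,0.0023,-0.0442,1.21,-5.30,-2.02,1
-0.0041,0.0013,-0.0440,1.21,-5.30,-2.02,1
-0.0081,0.0002,-0.0435,1.21,-5.30,-2.02,1
```

Emit:
carry_out(motion=[0.0145,0.005,-0.049,1.4,-6.35,-2.4,1,0.009,0.005,-0.049,1.4,-6.35,-2.4,1,0.003,0.0035,-0.049,1.4,-6.35,-2.4,1,-0.002,0.002,-0.049,1.4,-6.35,-2.4,1,-0.008,0.0005,-0.049,1.4,-6.35,-2.4,1])

```text
t: 2.15
tool_pos: [0.3861, 0.2027, 0.1609]
orientation: [-1.363, -0.73, 0.181]
force: [0.5, -0.1, -0.4]
opening: 0.0928
```

```bash
python3 - <<'E'
from h import *
Rt=tool(BYAW,25,1); g=gb([-.012,0,.036]); y=Rt.as_matrix()[:,1]
plan(g-.13*y,Rt,1)
pic('wrist','c1')
np.save('c1cam.npy',cam('wrist'),allow_pickle=True)
E
```

```text
t 2.15 dist mm [ 40.1 -68.9  -7.1] turn [ 1.5 -7.4 -3.3] need rows 2 q [ 0.21 -0.8   2.35  0.17  1.26 -1.98] F [ 0.5 -0.1 -0.4] open 0.0928
-0.0038,0.0011,-0.0398,0.73,-3.72,-1.63,1
-0.0064,0.0005,-0.0395,0.73,-3.72,-1.63,1
```

View pics/c1.png

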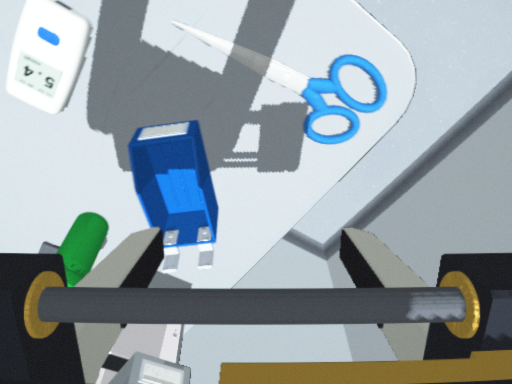

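```bash
python3 - <<'E'
from h import *
plan([.52,.13,.30],tool(0,60,1),1,10)
E
```

```text
t 2.2 dist mm [132.1 -67.2 140.3] turn [-24.3  26.2 -37.6] need rows 7 q [ 0.2  -0.8   2.35  0.18  1.26 -2.  ] F [-0.1 -2.1 -1.7] open 0.093
0.0117,-0.0107,-0.0128,-2.43,2.62,-3.76,1
0.0130,-0.0094,-0.0126,-2.43,2.62,-3.76,1
0.0141,-0.0080,-0.0124,-2.43,2.62,-3.76,1
0.0152,-0.0065,-0.0120,-2.43,2.62,-3.76,1
0.0161,-0.0050,-0.0115,-2.43,2.62,-3.76,1
0.0169,-0.0034,-0.0110,-2.43,2.62,-3.76,1
0.0175,-0.0018,-0.0103,-2.43,2.62,-3.76,1
0.0180,-0.0003,-0.0095,-2.43,2.62,-3.76,1
0.0184,0.0013,-0.0087,-2.43,2.62,-3.76,1
0.0187,0.0029,-0.0077,-2.43,2.62,-3.76,1
```

Emit:
carry_out(motion=[0.012,-0.011,-0.013,-2.4,2.6,-3.8,1,0.013,-0.0095,-0.0125,-2.4,2.6,-3.8,1,0.014,-0.008,-0.0125,-2.4,2.6,-3.8,1,0.015,-0.0065,-0.012,-2.4,2.6,-3.8,1,0.016,-0.005,-0.0115,-2.4,2.6,-3.8,1])

```text
t: 2.7
tool_pos: [0.4931, 0.1702, 0.2273]
orientation: [-1.432, -0.758, -0.31]
force: [0.0, 1.1, -0.7]
opening: 0.0928
```

Emit:
carry_out(motion=[0.017,-0.0035,-0.011,-2.4,2.6,-3.8,1,0.0175,-0.002,-0.01,-2.4,2.6,-3.8,1,0.018,0,-0.0095,-2.4,2.6,-3.8,1,0.0185,0.001,-0.009,-2.4,2.6,-3.8,1,0.0185,0.003,-0.008,-2.4,2.6,-3.8,1])

```text
t: 3.2
tool_pos: [0.5723, 0.1404, 0.3021]
orientation: [-1.43, -0.788, -0.836]
force: [-0.5, -1.8, -0.8]
opening: 0.0932
```

```bash
python3 - <<'E'
from h import *
plan([.52,.13,.30],tool(0,60,1),1,1)
import pickle
pickle.dump(cam('wrist'),open('d1.pkl','wb')); pic('wrist','d1')
E
```

```text
t 3.2 dist mm [-52.3 -10.4  -2.1] turn [ 1.6 -1.  -0.4] need rows 2 q [ 0.39 -0.86  2.43 -0.6   0.67 -0.85] F [-0.5 -1.8 -0.8] open 0.0932
-0.0281,-0.0437,-0.0121,1.59,-1.01,-0.40,1
```

View pics/d1.png

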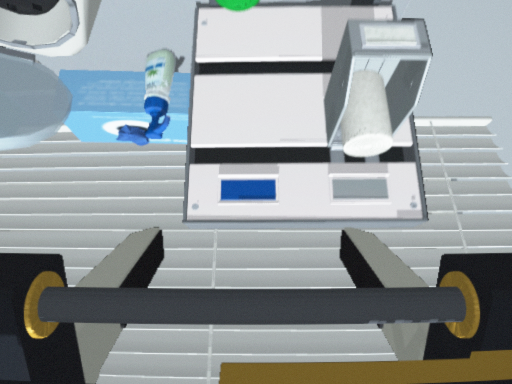

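```bash
python3 - <<'E'
import cv2
im=cv2.imread('pics/d1.full.png')[0:230,178:438]
cv2.imwrite('pics/d1z.png',cv2.resize(im[:, :130],None,fx=5,fy=5,interpolation=cv2.INTER_CUBIC)[550:1150])
cv2.imwrite('pics/d1y.png',cv2.resize(im[:, 130:],None,fx=5,fy=5,interpolation=cv2.INTER_CUBIC)[550:1150])
cv2.imwrite('pics/d1x.png',cv2.resize(im[:, :130],None,fx=5,fy=5,interpolation=cv2.INTER_CUBIC)[:600])
E
```

```text
(no output)
```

View pics/d1z.png

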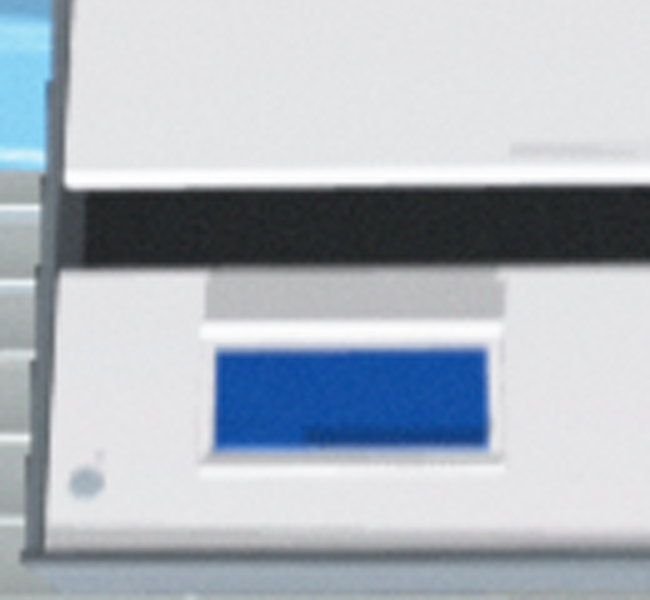

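View pics/d1y.png

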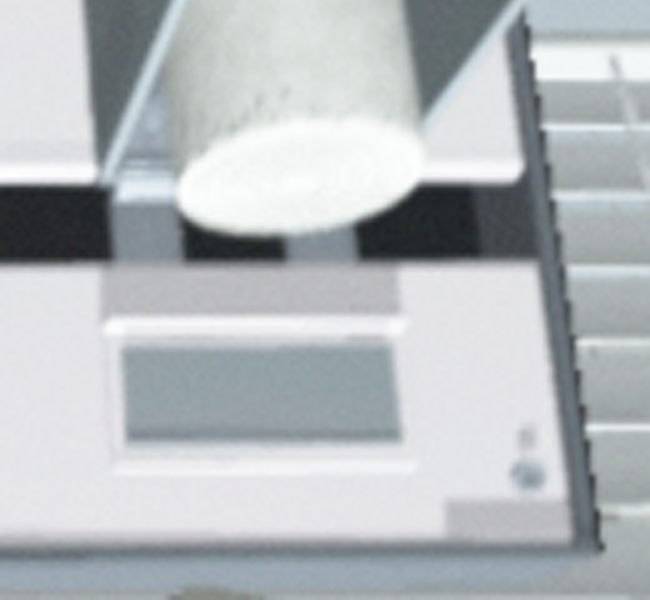

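View pics/d1x.png

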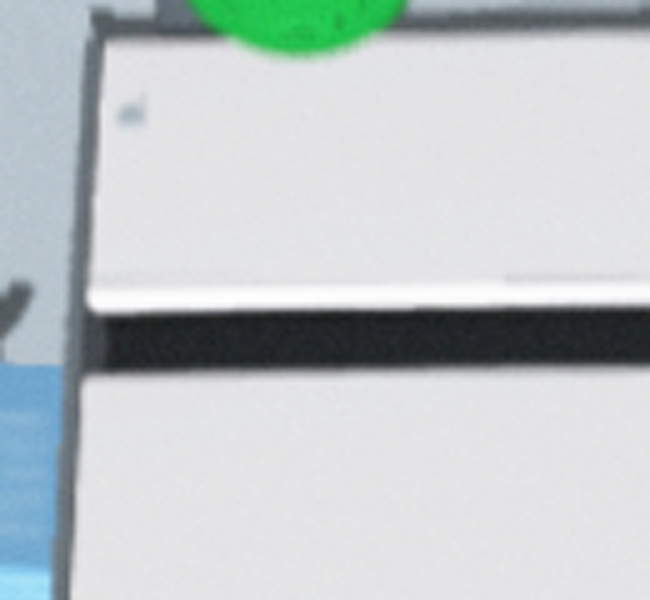

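```bash
cat > fit2.py <<'E'
import pickle,sys
from fit import *
W=pickle.load(open('d1.pkl','rb'))
pw=[(0,-.119,.19),(0,-.119,.21),(0,-.119,.272)]; qw=px([(67,168),(58,268),(45,548)],(178,110),5)
pw2=[(0,.119,.19),(0,.119,.21),(0,.119,.272)]; qw2=px([(522,160),(540,262),(575,543)],(308,110),5)
pw=pw+pw2; qw=np.r_[qw,qw2]
print('---')
P=fit([(W,pw,qw)],[.7,.19,0])
def face(m,q,P):
    o,v=ray(m,q); n=np.array([np.cos(P[2]),np.sin(P[2]),0]); t=((np.array([P[0],P[1],0])-o)@n)/(v@n); X=o+v*t[:,None]
    return np.c_[(X-[P[0],P[1],0])@[-np.sin(P[2]),np.cos(P[2]),0],X[:,2]]
print(face(W,px([(214,348),(488,348),(488,450),(213,450)],(178,110),5),P).round(4).tolist())
print(face(W,px([(120,345),(392,345),(402,440),(125,440)],(308,110),5),P).round(4).tolist())
P=fit([(T,pt,qt),(S,ps,qs),(W,pw,qw),(W,pw,qw)],[.7,.19,0])
E
python3 fit2.py | sed -n '/---/,$p'
```

```text
---
[ 0.7129  0.1911 -0.0806] yaw -4.62
[[-1.2, 0.9], [-0.3, -0.9], [-0.7, 3.4], [1.3, 6.9], [0.2, 4.0], [1.0, 5.6]]
[[-0.0867, 0.2276], [-0.0314, 0.2269], [-0.0318, 0.2482], [-0.0864, 0.2487]]
[[0.0267, 0.2254], [0.0845, 0.2245], [0.0843, 0.2449], [0.0264, 0.2455]]
[ 0.7082  0.189  -0.0427] yaw -2.45
[[-2.6, -4.9], [-0.8, -0.4], [0.1, -2.1], [-0.1, -5.4], [0.7, 1.1]]
[[0.4, -2.9], [0.5, -1.2], [-0.4, 1.7], [0.9, -0.6], [0.7, 0.5]]
[[-3.5, 0.8], [-2.7, -0.9], [-3.2, 3.3], [3.3, 3.5], [2.3, 1.0], [3.4, 3.9]]
[[-3.5, 0.8], [-2.7, -0.9], [-3.2, 3.3], [3.3, 3.5], [2.3, 1.0], [3.4, 3.9]]
```

```bash
python3 - <<'E'
from h import *
import pickle
a=pickle.load(open('d1.pkl','rb')); b=cam('wrist'); p,Rr,s=pose()
print(a['position'],a['orientation']);print(b['position'],b['orientation'])
print((R.from_rotvec(a['orientation']).inv()*R.from_rotvec(b['orientation'])).as_rotvec(degrees=True))
print('cam in tool',Rr.inv().apply(b['position']-p).round(4)); print((Rr.inv()*R.from_rotvec(b['orientation'])).as_matrix().round(3))
pickle.dump(b,open('d2.pkl','wb')); pic('wrist','d2')
x=cv2.imread('pics/d1.full.png',0).astype(np.float32);y=cv2.imread('pics/d2.full.png',0).astype(np.float32)
print(cv2.phaseCorrelate(x[:220],y[:220]),s['dq'].round(3),s['tool_pos'],s['t'])
E
```

```text
[0.37997521 0.14645525 0.33262938] [1.42427417 1.3761486  1.05024306]
[0.38083909 0.14685034 0.33262923] [1.42685003 1.36597984 1.05286428]
[-0.29215375 -0.26141209  0.32751278]
cam in tool [-0.0711 -0.1814 -0.0003]
[[ 0.     0.966  0.259]
 [-0.    -0.259  0.966]
 [ 1.    -0.     0.   ]]
((0.9177675781801611, -2.391621038054197), 0.8057819496260749) [-0.033 -0.013 -0.012  0.323  0.08  -0.469] [0.57326633 0.13980123 0.30317672] 3.25
```

Emit:
carry_out(motion=[-0.02,-0.02,-0.005,0,0,0,1,0,0,0,0,0,0,1,0,0,0,0,0,0,1,0,0,0,0,0,0,1,0,0,0,0,0,0,1])

```text
t: 3.8
tool_pos: [0.5555, 0.1472, 0.2906]
orientation: [-1.443, -0.782, -0.819]
force: [-0.8, -0.3, 0.1]
opening: 0.093
```

```bash
python3 - <<'E'
from h import *
import pickle
b=cam('wrist'); p,Rr,s=pose()
pickle.dump(b,open('d3.pkl','wb')); pic('wrist','d3')
print(s['dq'].round(3),p,s['t'],tool(0,60,1).inv()*Rr)
im=cv2.imread('pics/d3.full.png')
cv2.imwrite('pics/d3b.png',cv2.resize(im[0:260,150:450],None,fx=2,fy=2))
E
```

```text
[-0.01  -0.001 -0.006  0.021 -0.001 -0.027] [0.55550169 0.14717325 0.29062001] 3.8 Rotation.from_matrix(array([[ 0.99969558, -0.02356612,  0.00730611],
                            [ 0.02332334,  0.99922518,  0.03170263],
                            [-0.00804756, -0.03152257,  0.99947064]]))
```

View pics/d3b.png

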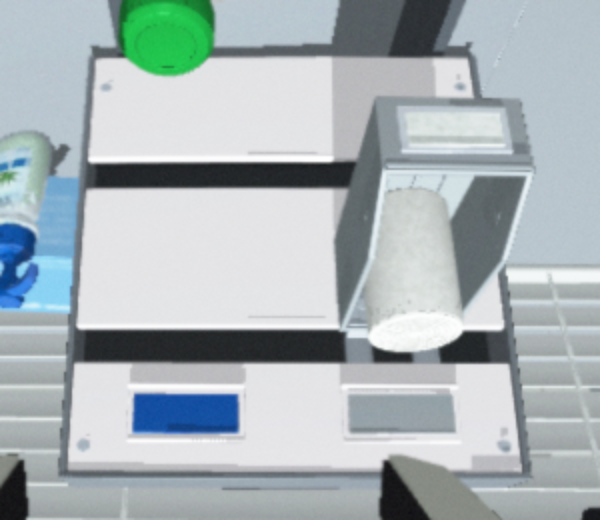

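```bash
python3 - <<'E'
import cv2
im=cv2.imread('pics/d3.full.png')
for n,b in (('d3l',(175,150,305,245)),('d3r',(310,150,425,245)),('d3u',(185,15,305,110))):
    cv2.imwrite(f'pics/{n}.png',cv2.resize(im[b[1]:b[3],b[0]:b[2]],None,fx=6,fy=6,interpolation=cv2.INTER_CUBIC))
E
```

```text
(no output)
```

View pics/d3l.png

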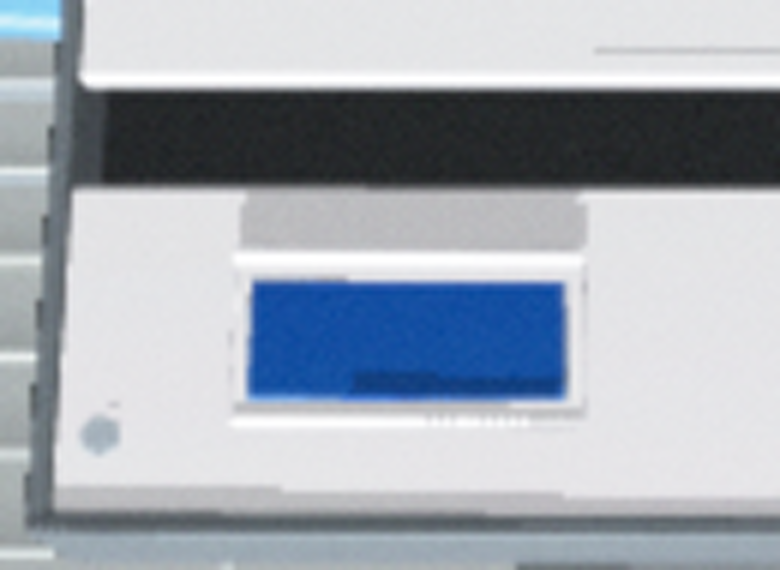

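View pics/d3r.png

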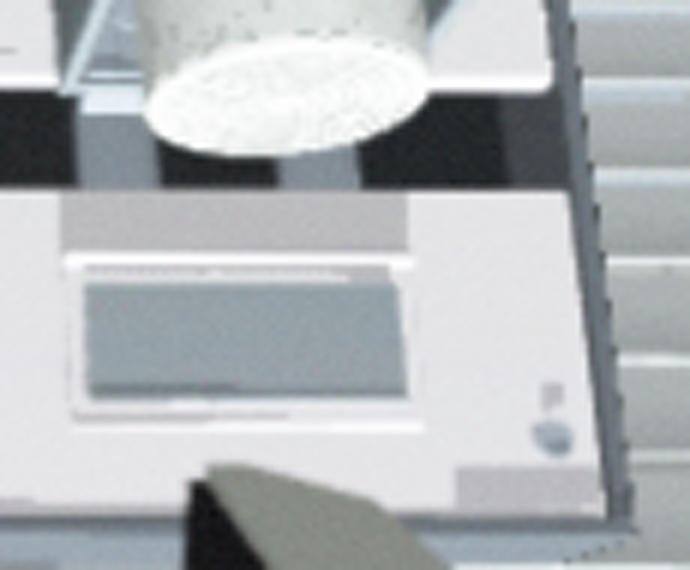

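View pics/d3u.png

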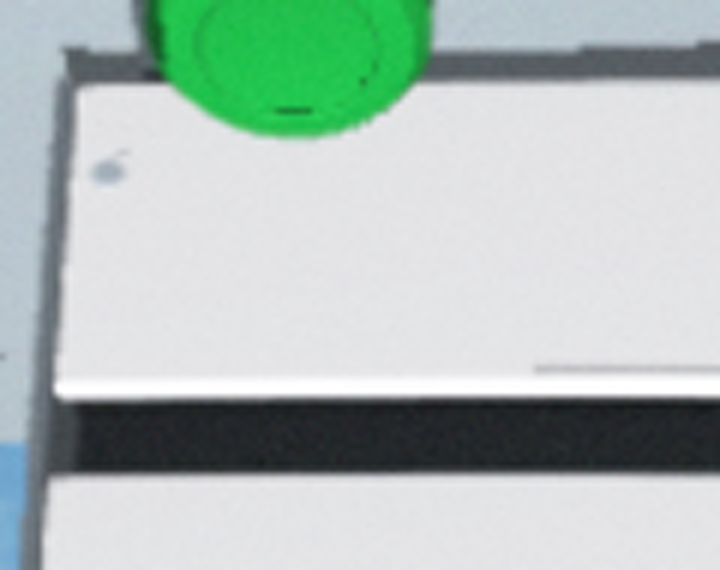

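```bash
cat > fit3.py <<'E'
import pickle
from fit import *
W=pickle.load(open('d3.pkl','rb'))
qw=np.r_[px([(82,77),(72,187),(52,518)],(175,150),6),px([(550,79),(571,190),(608,516)],(310,150),6)]
ql=np.r_[px([(249,282),(567,282),(566,398),(248,398)],(175,150),6)]
qn=px([(82,284),(398,284),(407,398),(87,398)],(310,150),6)
def run(obsW,wt,hw=None):
    def w(p,P): c,s=np.cos(p[2]),np.sin(p[2]); P=np.array(P,float); return np.c_[c*P[:,0]-s*P[:,1]+p[0],s*P[:,0]+c*P[:,1]+p[1],P[:,2]]
    def parts(p):
        h=p[3]; pw=[(0,-h,.19),(0,-h,.21),(0,-h,.272),(0,h,.19),(0,h,.21),(0,h,.272)]
        yl,hl,z0,z1=p[4],p[5],p[6],p[7]
        L=[(0,yl-hl,z0),(0,yl+hl,z0),(0,yl+hl,z1),(0,yl-hl,z1)]
        N=[(0,yl+.11-hl,z0),(0,yl+.11+hl,z0),(0,yl+.11+hl,z1),(0,yl+.11-hl,z1)]
        return [obsW*(proj(W,w(p,pw))-qw),obsW*(proj(W,w(p,L))-ql),obsW*(proj(W,w(p,N))-qn),wt*(proj(T,w(p,pt))-qt),wt*(proj(S,w(p,ps))-qs)]
    r=least_squares(lambda p:np.concatenate([a.ravel() for a in parts(p)]),[.7,.19,0,.116,-.055,.029,.225,.25],loss='soft_l1')
    print('x y yaw',np.round(r.x[:2],4),np.degrees(r.x[2]).round(2),'hw lab',np.round(r.x[3:],4))
    p=r.x
    print('bay world',w(p,[(0,p[4],.19)]).round(4))
    for a in parts(p): print(np.round(a,1).tolist())
print('----');run(1,0.02); run(1,.4)
E
python3 fit3.py | sed -n '/----/,$p'
```

```text
----
x y yaw [0.7039 0.1875] -0.4 hw lab [ 0.114  -0.0548  0.0272  0.228   0.2482]
bay world [[0.7035 0.1327 0.19  ]]
[[-0.2, -0.0], [0.3, -0.7], [-0.1, 2.7], [0.5, -0.2], [-0.7, -0.8], [0.1, 3.8]]
[[0.4, 0.0], [-0.1, 0.1], [0.2, -0.0], [-0.1, -0.2]]
[[-0.2, -0.1], [-0.2, -0.0], [0.1, 0.2], [-0.1, 0.1]]
[[-0.0, -0.0], [0.0, -0.0], [0.0, -0.0], [-0.0, -0.0], [0.0, 0.0]]
[[-0.0, -0.0], [0.0, -0.0], [-0.0, 0.0], [0.0, -0.0], [0.0, 0.0]]
x y yaw [0.7034 0.1875] -0.43 hw lab [ 0.1139 -0.0548  0.0272  0.2281  0.2483]
bay world [[0.703  0.1327 0.19  ]]
[[-0.2, -0.2], [0.3, -0.8], [-0.1, 2.6], [0.5, -0.3], [-0.7, -1.0], [0.1, 3.7]]
[[0.4, 0.0], [-0.1, 0.1], [0.2, -0.0], [-0.2, -0.3]]
[[-0.1, -0.1], [-0.2, 0.0], [0.1, 0.2], [0.0, 0.1]]
[[-0.9, -0.3], [0.0, -0.1], [0.1, -0.8], [-0.1, -0.5], [0.5, 0.5]]
[[-0.6, -0.7], [0.3, -0.4], [-0.1, 0.8], [0.3, -0.2], [0.4, 0.3]]
```

```bash
python3 - <<'E'
from h import *
Rt=tool(BYAW,20,1); g=gb([-.012,0,.036]); y=Rt.as_matrix()[:,1]
plan(g-.085*y,Rt,1,10)
print(onplane(cam('top'),[[202,172]],.104))
E
```

```text
t 3.85 dist mm [-110.2    4.  -174.8] turn [ 28.8 -34.3  36.5] need rows 7 q [ 0.44 -0.89  2.45 -0.64  0.72 -0.81] F [-0.4  0.3  0.3] open 0.093
-0.0207,-0.0003,0.0002,2.88,-3.43,3.65,1
-0.0206,0.0010,0.0014,2.88,-3.43,3.65,1
-0.0204,0.0024,0.0026,2.88,-3.43,3.65,1
-0.0200,0.0039,0.0036,2.88,-3.43,3.65,1
-0.0194,0.0053,0.0046,2.88,-3.43,3.65,1
-0.0187,0.0068,0.0054,2.88,-3.43,3.65,1
-0.0179,0.0083,0.0061,2.88,-3.43,3.65,1
-0.0170,0.0097,0.0067,2.88,-3.43,3.65,1
-0.0159,0.0111,0.0072,2.88,-3.43,3.65,1
-0.0147,0.0124,0.0075,2.88,-3.43,3.65,1
[[0.60073849 0.12285885 0.104     ]]
```

Emit:
carry_out(motion=[-0.02,0,0,2.9,-3.4,3.65,1,-0.02,0.001,0.0015,2.9,-3.4,3.65,1,-0.02,0.0025,0.0025,2.9,-3.4,3.65,1,-0.02,0.004,0.0035,2.9,-3.4,3.65,1,-0.0195,0.0055,0.0045,2.9,-3.4,3.65,1])

```text
t: 4.35
tool_pos: [0.5124, 0.1561, 0.2075]
orientation: [-1.427, -0.819, -0.259]
force: [0.4, -0.7, -0.9]
opening: 0.093
```

```bash
python3 - <<'E'
from h import *
Rt=tool(BYAW,20,1); g=gb([-.012,0,.036]); y=Rt.as_matrix()[:,1]
plan(g-.085*y,Rt,1,5)
E
```

```text
t 4.35 dist mm [-67.1  -5.  -91.6] turn [ 14.3 -17.2  18.6] need rows 4 q [ 0.14 -0.84  2.4   0.11  0.9  -1.85] F [ 0.4 -0.7 -0.9] open 0.093
-0.0215,0.0057,0.0049,2.87,-3.44,3.71,1
-0.0207,0.0073,0.0059,2.87,-3.44,3.71,1
-0.0198,0.0089,0.0067,2.87,-3.44,3.71,1
-0.0188,0.0105,0.0074,2.87,-3.44,3.71,1
-0.0176,0.0121,0.0079,2.87,-3.44,3.71,1
```

Emit:
carry_out(motion=[-0.0215,0.0055,0.005,2.9,-3.4,3.7,1,-0.0205,0.0075,0.006,2.9,-3.4,3.7,1,-0.02,0.009,0.0065,2.9,-3.4,3.7,1,-0.019,0.0105,0.0075,2.9,-3.4,3.7,1,-0.0175,0.012,0.008,2.9,-3.4,3.7,1])

```text
t: 4.85
tool_pos: [0.4461, 0.1491, 0.118]
orientation: [-1.342, -0.821, 0.313]
force: [0.7, -0.6, 0.1]
opening: 0.0931
```

```bash
python3 - <<'E'
from h import *
Rt=tool(BYAW,20,1); g=gb([-.012,0,.036]); y=Rt.as_matrix()[:,1]
plan(g-.085*y,Rt,1,5)
pic('wrist','e1')
E
```

```text
t 4.85 dist mm [-0.8  2.  -2.1] turn [-0.6  0.6  0. ] need rows 1 q [ 0.01 -0.53  2.26  0.26  1.16 -2.38] F [ 0.7 -0.6  0.1] open 0.0931
0.0000,0.0005,0.0004,-0.11,0.11,0.01,1
0.0000,0.0005,0.0004,-0.11,0.11,0.01,1
0.0000,0.0005,0.0004,-0.11,0.11,0.01,1
0.0000,0.0005,0.0004,-0.11,0.11,0.01,1
0.0000,0.0005,0.0004,-0.11,0.11,0.01,1
```

View pics/e1.png

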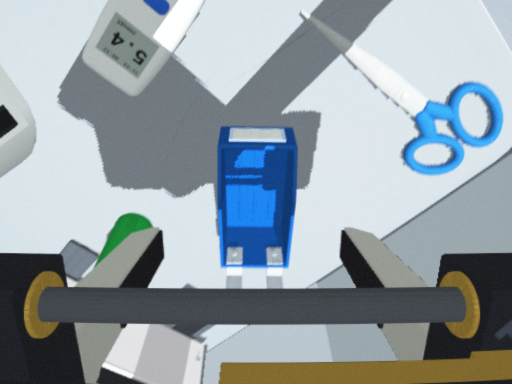

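Emit:
carry_out(motion=[0,0.022,0.001,-0.3,0.3,0,1,0,0.022,0.001,-0.3,0.3,0,1,0,0.022,0,0,0,0,1,0,0.02,0,0,0,0,1,0,0,0,0,0,0,1])

```text
t: 5.4
tool_pos: [0.4691, 0.1698, 0.0345]
orientation: [-1.354, -0.813, 0.297]
force: [-0.7, 0.6, -0.4]
opening: 0.0928
```

```bash
python3 - <<'E'
from h import *
Rt=tool(BYAW,20,1); g=gb([-.012,0,.036])
plan(g,Rt,1,1)
pic('wrist','e2')
pic('top','e2t',(130,160,260,290),5)
E
```

```text
t 5.4 dist mm [-2.2  0.9  1.5] turn [ 0.1 -0.3  0.1] need rows 1 q [ 0.08 -0.32  2.28  0.27  0.92 -2.36] F [-0.7  0.6 -0.4] open 0.0928
-0.0005,-0.0018,0.0021,0.13,-0.28,0.12,1
```

View pics/e2.png

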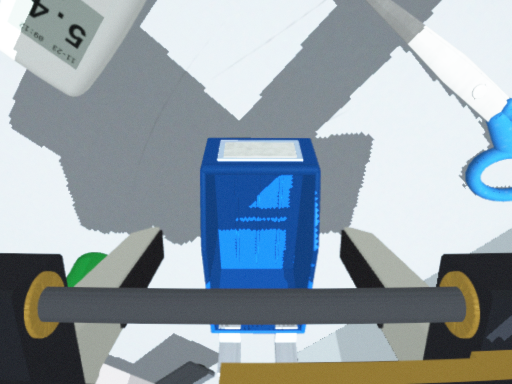

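View pics/e2t.png

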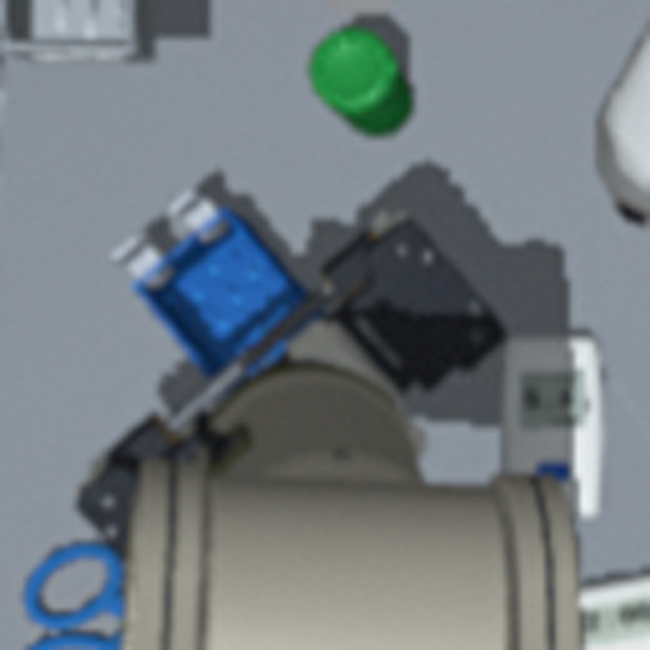

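Emit:
carry_out(motion=[0,-0.001,0.0035,0,0,0,0.9,0,0,0,0,0,0,-0.2,0,0,0,0,0,0,-1,0,0,0,0,0,0,-1,0,0,0,0,0,0,-1], squeeze=20)

```text
t: 6.0
tool_pos: [0.4711, 0.172, 0.044]
orientation: [-1.356, -0.822, 0.288]
force: [0.4, 0.6, -0.4]
opening: 0.061
```

Emit:
carry_out(motion=[0,0,0,0,0,0,-1,0,0,0,0,0,0,-1,0,0,0,0,0,0,-1,0,0,0,0,0,0,-1,0,0,0,0,0,0,-1])

```text
t: 6.5
tool_pos: [0.4711, 0.1719, 0.0441]
orientation: [-1.356, -0.822, 0.287]
force: [0.4, -0.1, -0.2]
opening: 0.0211
```

```bash
python3 - <<'E'
from h import *
Rt=tool(BYAW,20,1); g=gb([-.012,0,.036])
plan(g,Rt,-1,1)
pic('wrist','e3')
E
```

```text
t 6.5 dist mm [-4.2 -1.3 -8.1] turn [ 0.5 -0.2  0.7] need rows 1 q [ 0.08 -0.34  2.28  0.26  0.93 -2.35] F [ 0.4 -0.1 -0.2] open 0.0211
-0.0066,0.0061,0.0019,0.54,-0.21,0.69,-1
```

View pics/e3.png

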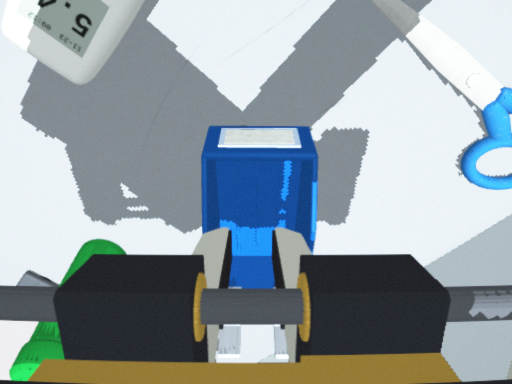

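```bash
python3 - <<'E'
from h import *
pic('scene','e4',(150,130,280,280),5)
pic('top','e4t',(130,160,260,290),5)
print(robot.read_state())
E
```

```text
{'t': 6.65, 'q': array([ 0.08199706, -0.34499286,  2.27732377,  0.26174631,  0.92884764,
       -2.34644834]), 'dq': array([-2.06184429e-03, -1.95371520e-04,  4.48854684e-04,  2.74368179e-04,
        6.59580919e-05,  1.07954025e-03]), 'joint_torque': array([-3.04922702e-03, -2.87484473e+01, -4.63346887e+01,  1.29796386e+00,
       -1.75231989e+00, -5.81550368e-03]), 'tool_pos': array([0.47117368, 0.17189433, 0.0441351 ]), 'orientation': array([-1.35603402, -0.82193194,  0.28738394]), 'force': array([ 0.10351101,  0.1071376 , -0.34735492]), 'wrist_torque': array([0.03159617, 0.14599612, 0.04712996]), 'opening': 0.009027231306598651}
```

View pics/e4.png

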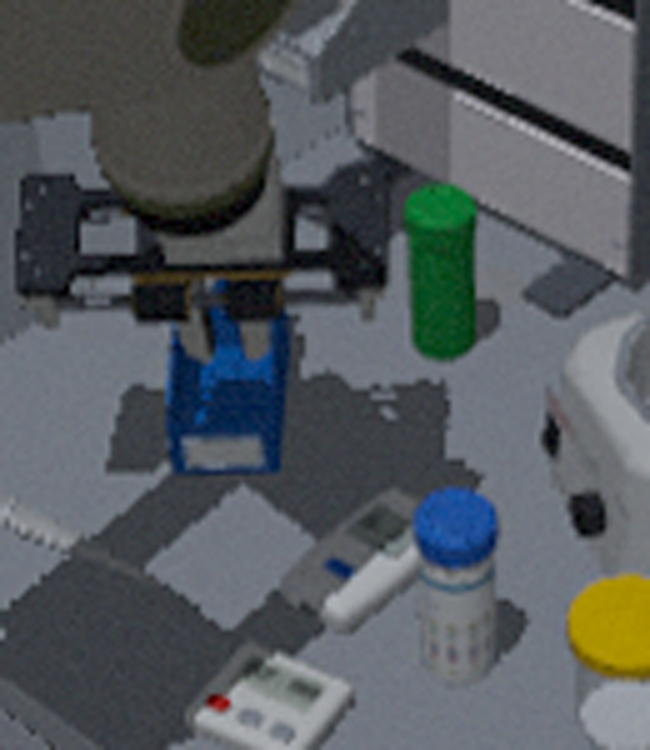

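View pics/e4t.png

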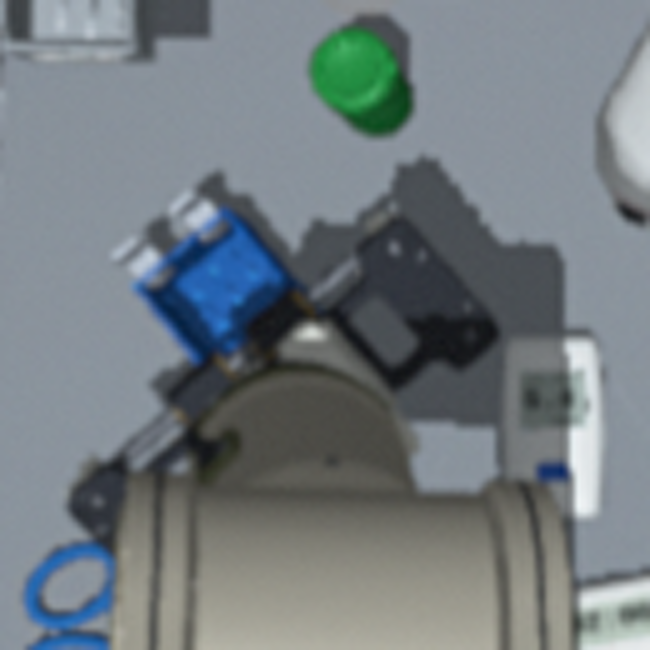

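View pics/e4o.png

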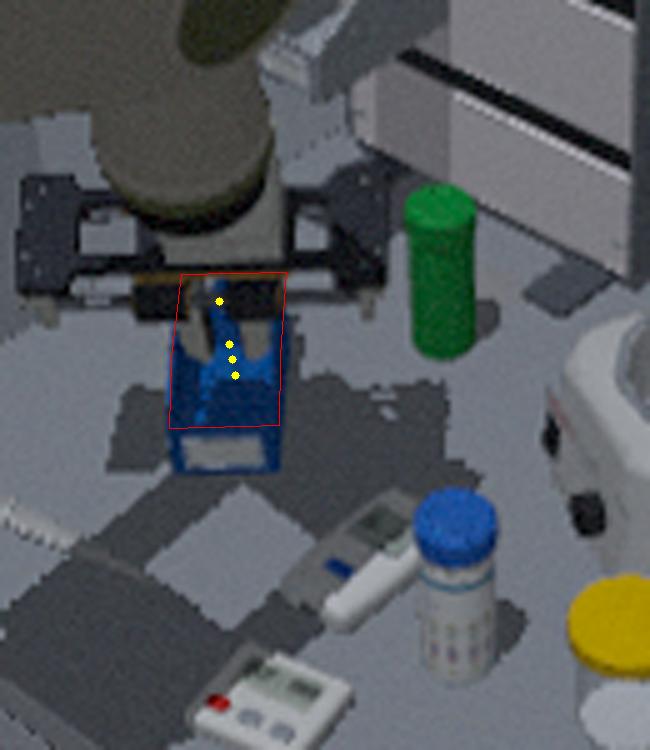

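Emit:
carry_out(motion=[0,-0.015,0,0,0,0,0,0,-0.02,0,0,0,0,1,0,-0.02,0,0,0,0,1,0,0,0,0,0,0,1,0,0,0,0,0,0,1])

```text
t: 7.15
tool_pos: [0.4551, 0.1589, 0.0956]
orientation: [-1.356, -0.82, 0.289]
force: [0.1, -0.4, -0.5]
opening: 0.0442
```

```bash
python3 - <<'E'
from h import *
import pickle
p,Rr,s=pose(); print(p,s['opening'],s['t'],s['force'])
pickle.dump(cam('wrist'),open('f1.pkl','wb'))
pic('wrist','f1')
pic('top','f1t',(130,160,260,290),5)
pic('scene','f1s',(150,130,280,280),5)
E
```

```text
[0.45510663 0.15888235 0.09564658] 0.04422654139806996 7.15 [ 0.14467152 -0.36705756 -0.46812417]
```

View pics/f1.png

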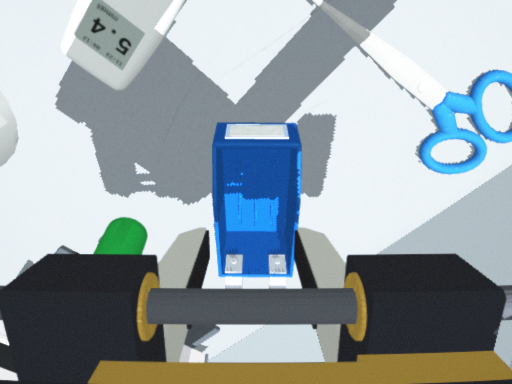

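View pics/f1s.png

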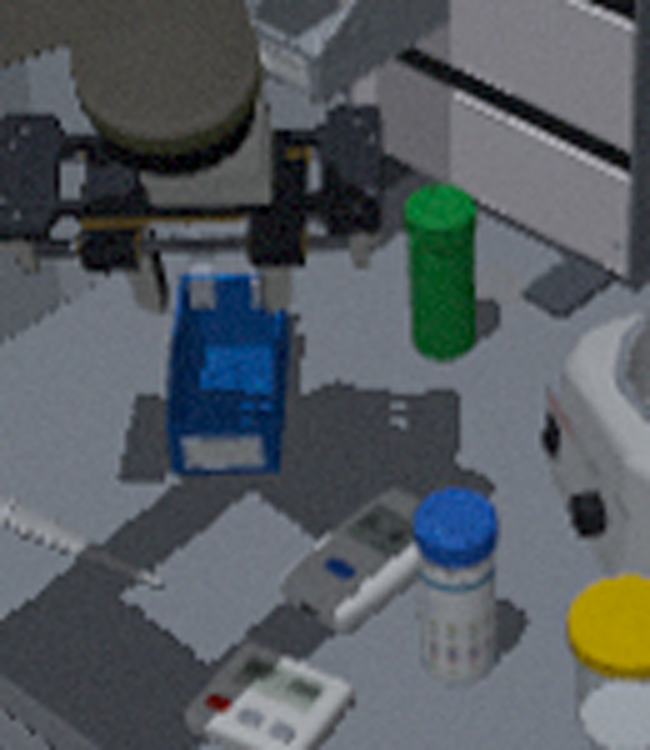

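```bash
python3 - <<'E' | sed -n '/----/,$p'
import pickle
from fit import *
print('----')
W=pickle.load(open('f1.pkl','rb'))
wb=[(-.055,.03,.036),(-.055,-.03,.036),(.055,.03,.056),(.055,-.03,.056)]
qw=np.array([(300,125),(213,125),(293,276),(217,276)])-.0
fit([(W,wb,qw)],[.47,.17,.7])
fit([(W,wb,qw),(T,bt,qb),(S,bs,qq)],[.47,.17,.7])
E
```

```text
----
[0.4667 0.1719 0.7279] yaw 41.7
[[2.4, 1.1], [-3.2, 0.8], [0.1, -9.6], [-0.0, -10.0]]
[0.4741 0.1782 0.7306] yaw 41.86
[[0.6, 14.4], [-2.8, 14.4], [-0.9, -1.5], [0.6, -1.7]]
[[0.1, 0.2], [0.3, 0.3], [-0.0, 1.2], [0.3, 1.3]]
[[-0.4, 0.1], [-0.3, -0.3], [-0.5, 0.5], [-1.0, 0.1], [0.2, 1.0], [0.1, 0.7]]
```

```bash
sed -i 's/^BIN=.*/BIN=np.array([.4745,.1785,0.]); BYAW=42.0/' h.py; python3 - <<'E'
from h import *
Rt=tool(BYAW,20,1); g=gb([.0005,0,.011]); print(g)
plan(g,Rt,1,5)
E
```

```text
[0.47487157 0.17883457 0.011     ]
t 7.3 dist mm [ 20.3  19.8 -83.9] turn [ 0.4 -0.1  0.5] need rows 2 q [ 0.05 -0.49  2.28  0.25  1.08 -2.34] F [-0.   0.7 -0. ] open 0.0562
-0.0006,0.0177,0.0003,0.07,-0.02,0.10,1
-0.0005,0.0177,0.0003,0.07,-0.02,0.10,1
-0.0005,0.0177,0.0003,0.07,-0.02,0.10,1
-0.0005,0.0177,0.0003,0.07,-0.02,0.10,1
-0.0004,0.0177,0.0002,0.07,-0.02,0.10,1
```

Emit:
carry_out(motion=[0,0,0,0.3,0,0.5,1,0,0,0,0,0,0,1,0,0,0,0,0,0,1,0,0,0,0,0,0,1,0,0.01,0.001,0,0,0,1])

```text
t: 7.8
tool_pos: [0.4561, 0.1623, 0.0835]
orientation: [-1.354, -0.81, 0.302]
force: [-0.3, -0.1, 0.3]
opening: 0.0923
```

Emit:
carry_out(motion=[-0.002,0.02,0,0,0,0,1,0,0.02,0,0,0,0,1,0,0.015,0,0,0,0,1,0,0,0,0,0,0,1,0,0,0,0,0,0,1])

```text
t: 8.3
tool_pos: [0.4678, 0.1746, 0.0259]
orientation: [-1.354, -0.808, 0.303]
force: [-0.3, -0.6, 0.9]
opening: 0.0926
```

```bash
python3 - <<'E'
from h import *
Rt=tool(BYAW,20,1); g=gb([.0005,0,.011]); print(g)
plan(g,Rt,1,1)
pic('wrist','f2')
E
```

```text
[0.47487157 0.17883457 0.011     ]
t 8.3 dist mm [  7.1   4.3 -14.9] turn [-0.1 -0.2 -0.2] need rows 1 q [ 0.09 -0.3   2.28  0.26  0.9  -2.35] F [-0.3 -0.6  0.9] open 0.0926
0.0026,0.0168,-0.0016,-0.10,-0.16,-0.23,1
```

View pics/f2.png

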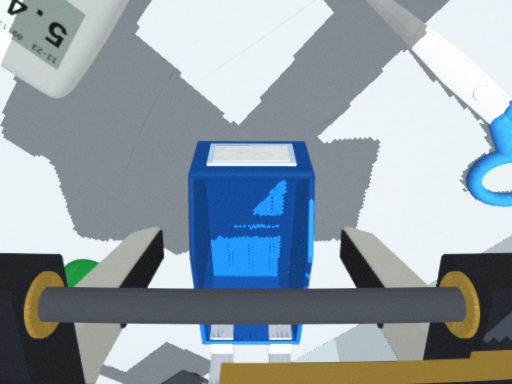

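Emit:
carry_out(motion=[0.001,0.005,-0.001,0,0,0,1,0.001,0.004,0,0,0,0,1,0,0.004,0,0,0,0,1,0,0.003,0,0,0,0,1,0,0,0,0,0,0,1])

```text
t: 8.85
tool_pos: [0.4762, 0.1789, 0.0131]
orientation: [-1.354, -0.811, 0.299]
force: [-1.3, -0.1, -0.2]
opening: 0.0931
```

```bash
python3 - <<'E'
from h import *
Rt=tool(BYAW,20,1); g=gb([.0005,0,.011])
plan(g,Rt,1,1)
pic('scene','f3s',(150,130,280,280),5)
E
```

```text
t 8.85 dist mm [-1.4 -0.1 -2.1] turn [ 0.1 -0.1 -0. ] need rows 1 q [ 0.1  -0.25  2.26  0.27  0.86 -2.35] F [-1.3 -0.1 -0.2] open 0.0931
-0.0017,0.0016,0.0009,0.06,-0.13,-0.01,1
```

View pics/f3s.png

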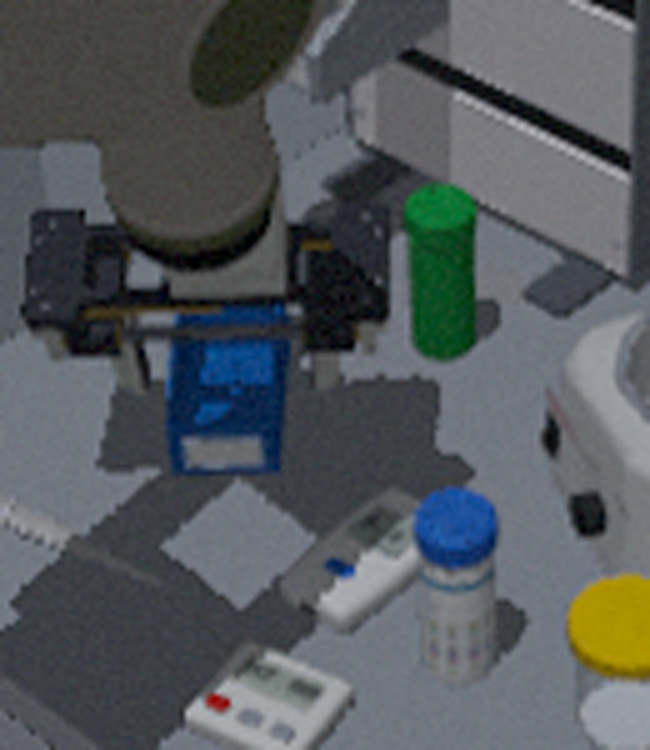

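Emit:
carry_out(motion=[-0.0015,0.002,0,0,0,0,0.5,0,0,0,0,0,0,-1,0,0,0,0,0,0,-1,0,0,0,0,0,0,-1,0,0,0,0,0,0,-1], squeeze=20)

```text
t: 9.4
tool_pos: [0.4758, 0.1783, 0.011]
orientation: [-1.354, -0.812, 0.299]
force: [0.4, 0.9, -0.2]
opening: 0.0598
```

Emit:
carry_out(motion=[0,0,0,0,0,0,-1,0,0,0,0,0,0,-1,0,0,0,0,0,0,-1,0,-0.005,0,0,0,0,-1,0,-0.005,0,0,0,0,-1])

```text
t: 9.9
tool_pos: [0.4721, 0.1758, 0.0199]
orientation: [-1.354, -0.81, 0.301]
force: [-0.8, 0.2, -1.6]
opening: 0.0602
```

```bash
python3 - <<'E'
from h import *
Rt=tool(BYAW,20,1); g=gb([.0005,0,.011])
plan(g,Rt,1,1)
pic('scene','f4s',(150,130,280,280),4); pic('wrist','f4')
E
```

```text
t 9.9 dist mm [ 2.8  3.  -8.9] turn [ 0.  -0.1 -0.1] need rows 1 q [ 0.09 -0.27  2.27  0.27  0.88 -2.35] F [-0.8  0.2 -1.6] open 0.0602
0.0008,0.0097,0.0004,0.01,-0.14,-0.10,1
```

View pics/f4s.png

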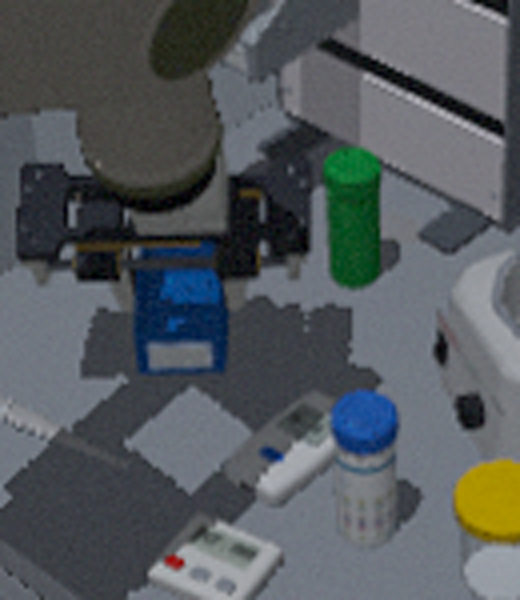

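View pics/f4.png

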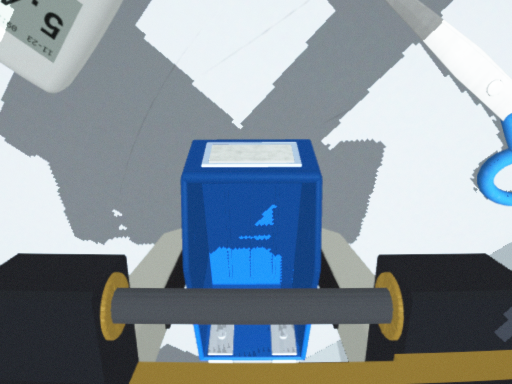

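```bash
cat >> h.py <<'E'
BAY=np.array([.703,.1327,.190]); PYAW=-.4
BT=np.array([.0008,0,.011]); LEAN=20.  # TCP in bin axes (origin under bin centre), lean of tool
HK=np.array([.055,0,.052])
def hang(hx,hz,tilt,hy=0,yw=None,lean=None,bt=None):
    "bin_hook at hx,hy,hz mm from bay (panel axes), tilt deg -> TCP pose"
    yw=PYAW if yw is None else yw; L=LEAN if lean is None else lean; b=BT if bt is None else bt
    Rb=yaw(yw)*R.from_euler('y',tilt,degrees=True)
    h=BAY+yaw(PYAW).apply(np.array([hx,hy,hz])/1e3)
    return h+Rb.apply(b-HK),tool(yw,L,1,tilt)
def where(lean=None,bt=None):
    p,Rr,s=pose(); b=BT if bt is None else bt; L=LEAN if lean is None else lean
    Rb=Rr*tool(0,L,1).inv()
    h=p+Rb.apply(HK-b)
    print('t',round(s['t'],2),'hook mm from bay',(yaw(-PYAW).apply(h-BAY)*1e3).round(1),'yaw,tilt,roll',Rb.as_euler('ZYX',degrees=True).round(2),'F',s['force'].round(1),'M',s['wrist_torque'].round(2),'open',round(s['opening'],4),'q',s['q'].round(2))
E
python3 - <<'E'
from h import *
Rr=R.from_rotvec([-1.354,-.812,.299]); y=Rr.as_matrix()[:,1]; z=Rr.as_matrix()[:,2]
print('lean',np.degrees(np.arctan2(np.hypot(*y[:2]),-y[2])),'yaw z',np.degrees(np.arctan2(-z[0],z[1])), z)
where()
plan(*hang(-130,20,15),-1,10)
E
```

```text
lean 20.032332693815558 yaw z 41.87028860935939 [-6.67446481e-01  7.44657743e-01 -2.02164976e-04]
t 10.0 hook mm from bay [-190.4   78.  -128.4] yaw,tilt,roll [ 4.186e+01  2.000e-02 -1.000e-02] F [-0.4 -0.1 -0.9] M [-0.12  0.18 -0.01] open 0.0599 q [ 0.09 -0.28  2.27  0.27  0.88 -2.35]
t 10.0 dist mm [ 37.3 -41.8 163.8] turn [-9.2 41.4 14.3] need rows 6 q [ 0.09 -0.28  2.27  0.27  0.88 -2.35] F [-0.4 -0.1 -0.9] open 0.0599
0.0056,-0.0154,-0.0056,-0.92,4.14,1.43,-1
0.0056,-0.0155,-0.0054,-0.92,4.14,1.43,-1
0.0056,-0.0155,-0.0053,-0.92,4.14,1.43,-1
0.0056,-0.0156,-0.0051,-0.92,4.14,1.43,-1
0.0056,-0.0156,-0.0050,-0.92,4.14,1.43,-1
0.0055,-0.0157,-0.0048,-0.92,4.14,1.43,-1
0.0055,-0.0157,-0.0047,-0.92,4.14,1.43,-1
0.0054,-0.0158,-0.0045,-0.92,4.14,1.43,-1
0.0053,-0.0159,-0.0044,-0.92,4.14,1.43,-1
0.0053,-0.0159,-0.0043,-0.92,4.14,1.43,-1
```

Emit:
carry_out(motion=[0.0055,-0.0155,-0.0055,-0.9,4.15,1.45,-1,0.0055,-0.0155,-0.0055,-0.9,4.15,1.45,-1,0.0055,-0.0155,-0.0055,-0.9,4.15,1.45,-1,0.0055,-0.0155,-0.005,-0.9,4.15,1.45,-1,0.0055,-0.0155,-0.005,-0.9,4.15,1.45,-1])

```text
t: 10.5
tool_pos: [0.4879, 0.1527, 0.1015]
orientation: [-1.487, -0.421, 0.112]
force: [-0.6, 0.6, -1.5]
opening: 0.0597
```

Emit:
carry_out(motion=[0.0055,-0.0155,-0.005,-0.9,4.15,1.45,-1,0.0055,-0.016,-0.0045,-0.9,4.15,1.45,-1,0.0055,-0.016,-0.0045,-0.9,4.15,1.45,-1,0.0055,-0.016,-0.0045,-0.9,4.15,1.45,-1,0.0055,-0.016,-0.0045,-0.9,4.15,1.45,-1])

```text
t: 11.0
tool_pos: [0.5079, 0.1307, 0.1879]
orientation: [-1.575, -0.024, -0.085]
force: [1.0, 0.4, -1.7]
opening: 0.0597
```

```bash
python3 - <<'E'
from h import *
where()
plan(*hang(-60,0,38),-1,10)
pic('scene','g1',(140,60,340,220),4)
E
```

```text
t 11.0 hook mm from bay [-131.7   -5.3   22.3] yaw,tilt,roll [-2.3  16.03 -0.23] F [ 1.   0.4 -1.7] M [-0.01  0.03  0.05] open 0.0597 q [ 0.17 -0.14  1.78 -0.02  1.43 -1.36]
t 11.0 dist mm [67.1  2.9  3.2] turn [-0.  -1.9 22. ] need rows 3 q [ 0.17 -0.14  1.78 -0.02  1.43 -1.36] F [ 1.   0.4 -1.7] open 0.0597
0.0067,0.0001,0.0005,-0.00,-0.19,2.20,-1
0.0067,-0.0001,0.0005,-0.00,-0.19,2.20,-1
0.0067,-0.0004,0.0005,-0.00,-0.19,2.20,-1
0.0067,-0.0006,0.0005,-0.00,-0.19,2.20,-1
0.0067,-0.0009,0.0005,-0.00,-0.19,2.20,-1
0.0066,-0.0011,0.0004,-0.00,-0.19,2.20,-1
0.0066,-0.0014,0.0004,-0.00,-0.19,2.20,-1
0.0065,-0.0016,0.0004,-0.00,-0.19,2.20,-1
0.0064,-0.0019,0.0004,-0.00,-0.19,2.20,-1
0.0064,-0.0021,0.0004,-0.00,-0.19,2.20,-1
```

View pics/g1.png

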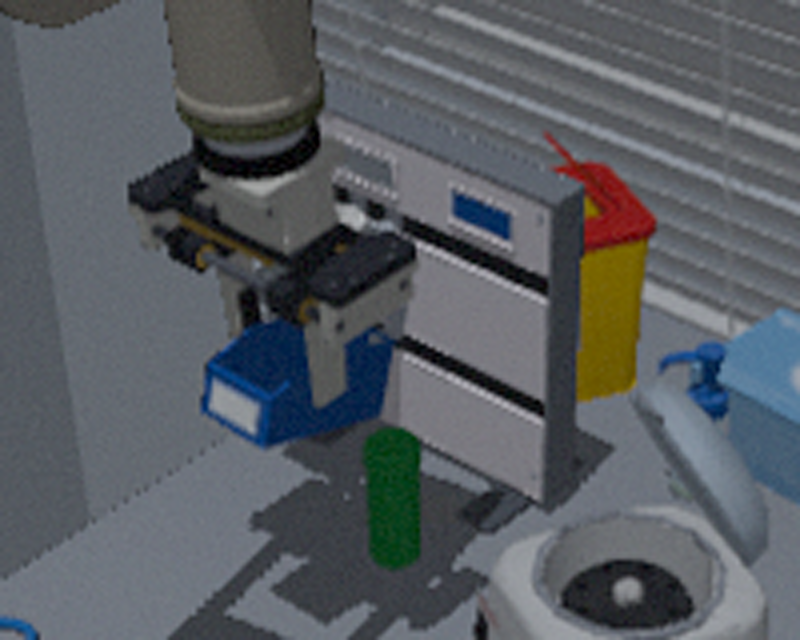

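Emit:
carry_out(motion=[0.0134,0,0.001,0,-0.4,4.4,-1,0.0134,-0.001,0.001,0,-0.4,4.4,-1,0.0132,-0.002,0.001,0,-0.4,4.4,-1,0.013,-0.003,0.001,0,-0.4,4.4,-1,0.013,-0.004,0.001,0,-0.4,4.4,-1])

```text
t: 11.55
tool_pos: [0.5762, 0.1349, 0.1959]
orientation: [-1.551, 0.249, 0.251]
force: [0.5, 0.1, 0.2]
opening: 0.0595
```

```bash
python3 - <<'E'
from h import *
where()
plan(*hang(-45,-8,38),-1,5)
import pickle
pickle.dump(cam('wrist'),open('g2.pkl','wb'))
pic('scene','g2',(150,50,310,200),5)
pic('top','g2t',(90,70,250,200),5)
pic('wrist','g2w')
E
```

```text
t 11.55 hook mm from bay [-58.8   1.8   4.6] yaw,tilt,roll [ 0.26 38.26  0.39] F [0.5 0.1 0.2] M [ 0.09 -0.23 -0.02] open 0.0595 q [ 0.12  0.45  1.16  0.04  1.85 -1.45]
t 11.55 dist mm [ 13.8  -1.4 -12.9] turn [-0.2  0.5 -0.3] need rows 1 q [ 0.12  0.45  1.16  0.04  1.85 -1.45] F [0.5 0.1 0.2] open 0.0595
0.0034,0.0016,-0.0003,-0.03,0.10,-0.05,-1
0.0034,0.0016,-0.0003,-0.03,0.10,-0.05,-1
0.0034,0.0016,-0.0003,-0.03,0.10,-0.05,-1
0.0034,0.0016,-0.0003,-0.03,0.10,-0.05,-1
0.0034,0.0016,-0.0003,-0.03,0.10,-0.05,-1
```

View pics/g2.png

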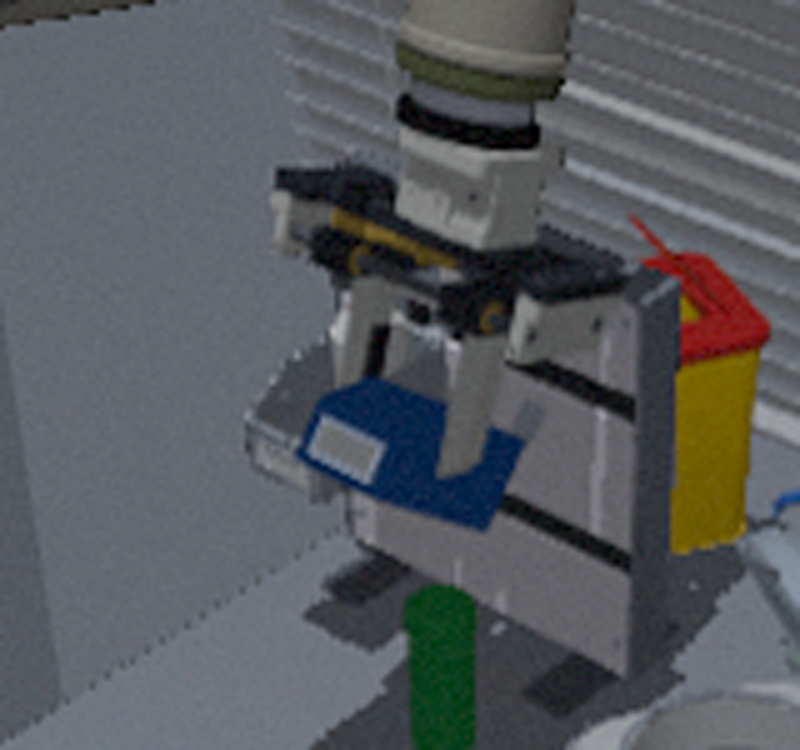

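View pics/g2t.png

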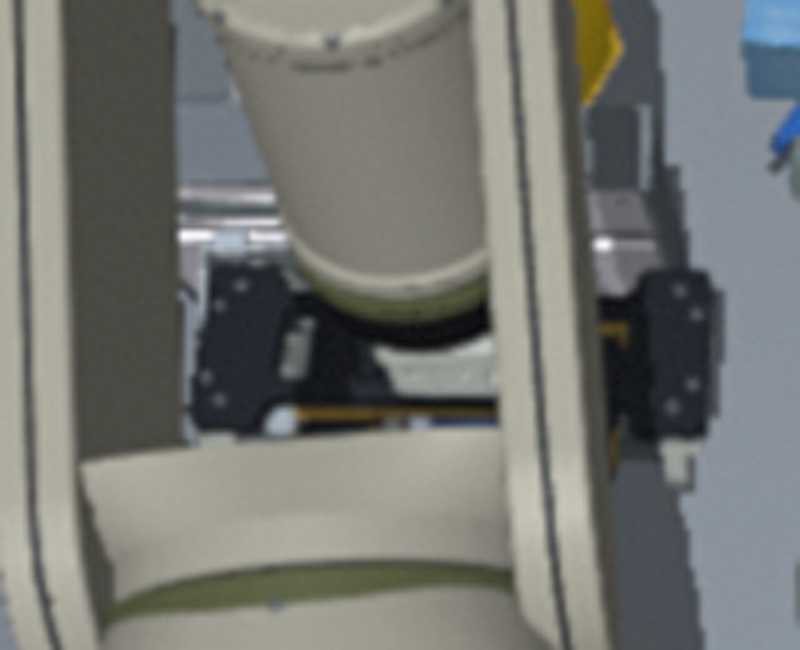

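View pics/g2w.png

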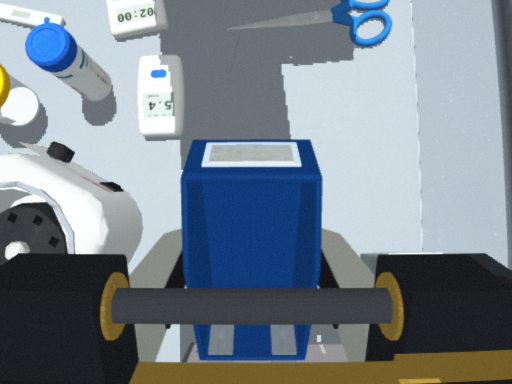

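```bash
cat >> h.py <<'E'
def overlay(src,c,b,f,out,lean=None,bt=None,m=None,pr=None):
    bt_=BT if bt is None else bt; L=LEAN if lean is None else lean
    p,Rr=pr if pr is not None else pose()[:2]
    Rb=Rr*tool(0,L,1).inv(); m=m or cam(c)
    im=cv2.imread(src); im=im[b[1]:b[3],b[0]:b[2]]; im=cv2.resize(im,None,fx=f,fy=f,interpolation=cv2.INTER_CUBIC)
    def line(P,col):
        q=((proj(m,p+Rb.apply(np.array(P)-bt_))-b[:2]+.5)*f)
        cv2.polylines(im,[q.round().astype(int)],False,col,1)
    for s in(1,-1):
        line([(-.055,s*.03,0),(.055,s*.03,0),(.055,s*.03,.056),(-.02,s*.03,.056),(-.055,s*.03,.036),(-.055,s*.03,0)],(0,0,255))
        for y in (.011,.025): line([(.055,s*y,.052),(.068,s*y,.052),(.068,s*y,.077),(.064,s*y,.077)],(0,255,255))
    for x,z in((-.055,0),(-.055,.036),(.055,.056),(.055,0)): line([(x,-.03,z),(x,.03,z)],(0,0,255))
    # panel groove
    def pl(P,col):
        q=((proj(m,BAY+yaw(PYAW).apply(np.array(P)))-b[:2]+.5)*f); cv2.polylines(im,[q.round().astype(int)],False,col,1)
    pl([(0,-.064,0),(0,.174,0)],(0,255,0)); pl([(0,-.064,.02),(0,.174,.02)],(0,255,0)); pl([(0,-.03,.033),(0,.03,.033),(0,.03,.063),(0,-.03,.063),(0,-.03,.033)],(0,255,0))
    cv2.imwrite(out,im)
E
python3 - <<'E'
from h import *
overlay('pics/g2.full.png','scene',(190,70,300,170),7,'pics/g2o.png')
import pickle
overlay('pics/g2w.full.png','wrist',(100,100,400,384),2.6,'pics/g2wo.png',m=pickle.load(open('g2.pkl','rb')))
E
```

```text
(no output)
```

View pics/g2o.png

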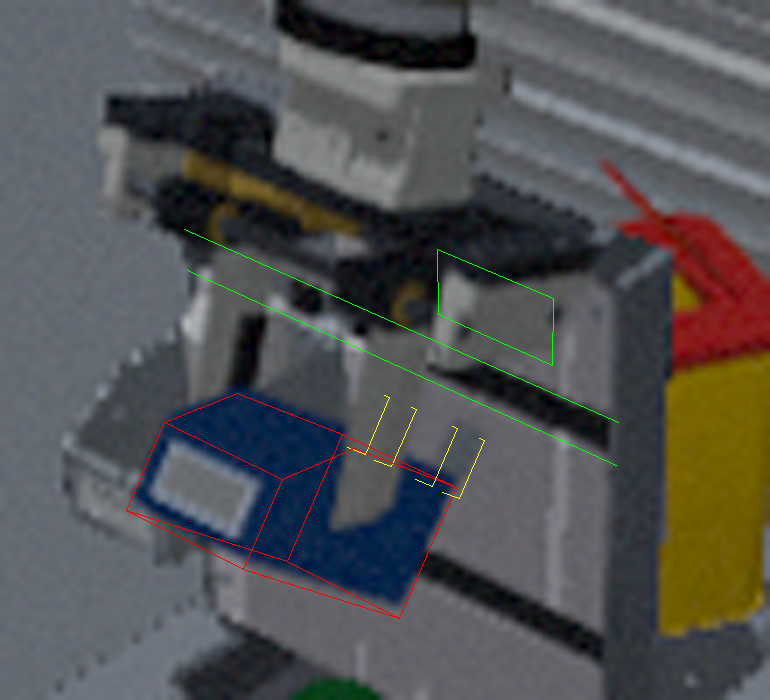

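View pics/g2wo.png

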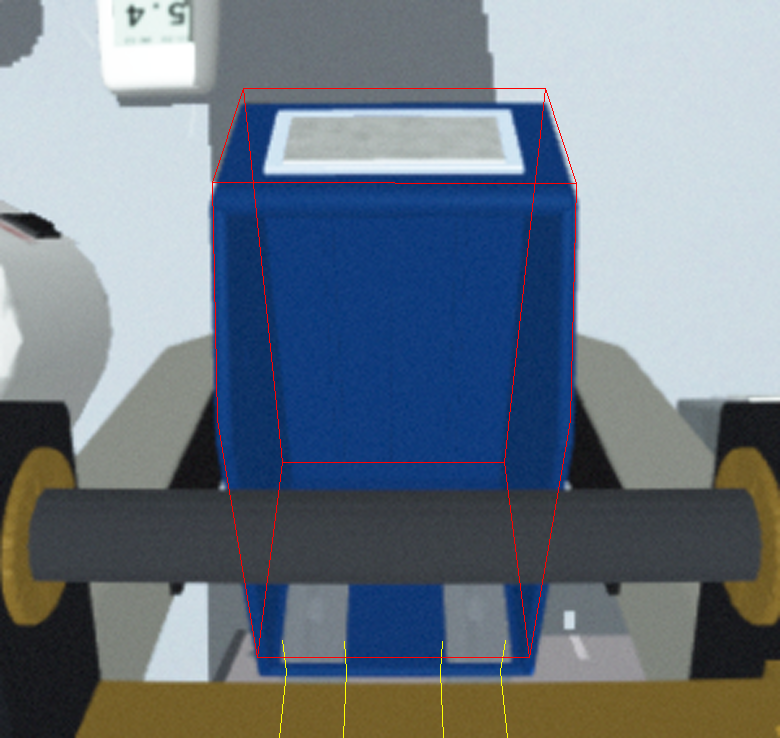

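```bash
python3 - <<'E'
from h import *
where()
plan(*hang(-28,-5,38),-1,5)
E
```

```text
t 11.7 hook mm from bay [-59.6   1.2  -0.2] yaw,tilt,roll [ 0.11 38.49  0.29] F [-0.5  0.6 -1.2] M [ 0.02 -0.26 -0.04] open 0.0596 q [ 0.12  0.45  1.16  0.04  1.85 -1.45]
t 11.7 dist mm [31.6 -1.1 -5.4] turn [-0.1  0.4 -0.5] need rows 1 q [ 0.12  0.45  1.16  0.04  1.85 -1.45] F [-0.5  0.6 -1.2] open 0.0596
0.0063,-0.0010,-0.0002,-0.02,0.08,-0.10,-1
0.0063,-0.0010,-0.0002,-0.02,0.08,-0.10,-1
0.0063,-0.0010,-0.0002,-0.02,0.08,-0.10,-1
0.0063,-0.0010,-0.0002,-0.02,0.08,-0.10,-1
0.0063,-0.0009,-0.0002,-0.02,0.08,-0.10,-1
```

Emit:
carry_out(motion=[0.0075,-0.001,-0.0005,0,0.2,-0.2,-1,0.0075,-0.001,-0.0005,0,0.2,-0.2,-1,0.0075,-0.001,0,0,0,-0.1,-1,0.0075,-0.001,0,0,0,0,-1,0,0,0,0,0,0,-1])

```text
t: 12.2
tool_pos: [0.6071, 0.134, 0.1912]
orientation: [-1.554, 0.24, 0.231]
force: [0.3, 0.9, -1.7]
opening: 0.0599
```

```bash
python3 - <<'E'
from h import *
where(); m=cam('wrist'); pr=pose()[:2]
pic('wrist','g3w'); overlay('pics/g3w.full.png','wrist',(100,100,400,384),2.6,'pics/g3wo.png',m=m,pr=pr)
pr=pose()[:2]
pic('scene','g3'); overlay('pics/g3.full.png','scene',(190,70,300,170),7,'pics/g3o.png',pr=pr)
where()
E
```

```text
t 12.2 hook mm from bay [-27.9   0.7   1.1] yaw,tilt,roll [-0.19 37.22  0.25] F [ 0.3  0.9 -1.7] M [ 0.04 -0.18  0.02] open 0.0599 q [ 0.11  0.51  1.08  0.04  1.85 -1.45]
t 12.3 hook mm from bay [-28.4   0.8   1.2] yaw,tilt,roll [-0.18 37.25  0.25] F [-0.2  0.2 -1.3] M [ 0.02 -0.2  -0.01] open 0.0597 q [ 0.11  0.51  1.08  0.04  1.85 -1.45]
```

View pics/g3o.png

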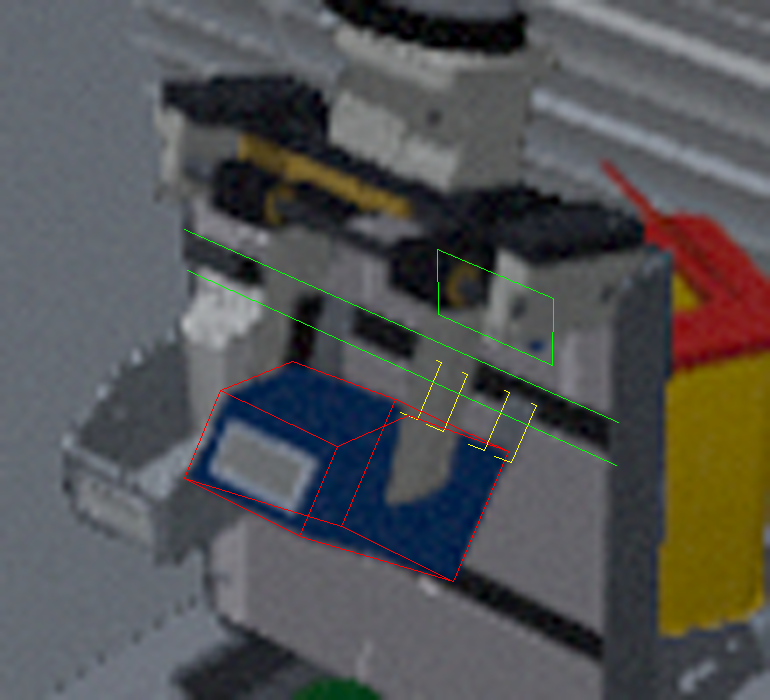

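View pics/g3wo.png

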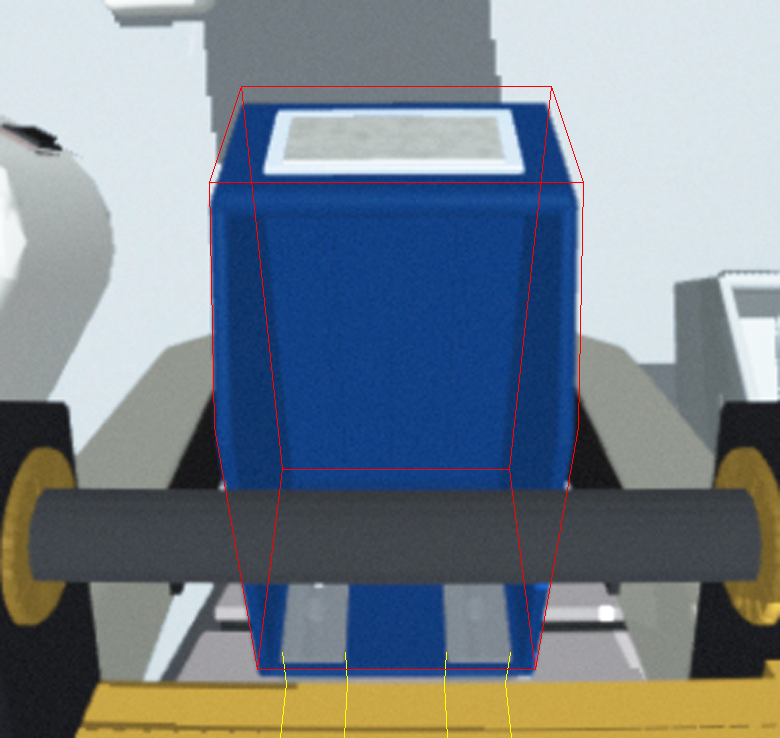

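```bash
python3 - <<'E'
from h import *
plan(*hang(-23,-3.5,38),-1,3)
E
```

```text
t 12.3 dist mm [ 5.4 -0.8 -3.8] turn [-0.2  0.1  0.8] need rows 1 q [ 0.11  0.51  1.08  0.04  1.85 -1.45] F [-0.2  0.2 -1.3] open 0.0597
0.0021,0.0007,-0.0003,-0.06,0.04,0.25,-1
0.0021,0.0007,-0.0003,-0.06,0.04,0.25,-1
0.0021,0.0007,-0.0003,-0.06,0.04,0.25,-1
```

Emit:
carry_out(motion=[0.0025,0.001,-0.0005,0,0,0.4,-1,0.0025,0.001,-0.0003,0,0,0.4,-1,0.002,0.001,0,0,0,0.3,-1,0,0,0,0,0,0,-1,0,0,0,0,0,0,-1])

```text
t: 12.8
tool_pos: [0.6124, 0.1333, 0.1867]
orientation: [-1.552, 0.257, 0.249]
force: [-1.4, -1.4, 0.7]
opening: 0.06
```

```bash
python3 - <<'E'
from h import *
where()
plan(*hang(-16,4.5,38),-1,4)
E
```

```text
t 12.8 hook mm from bay [-22.7   0.1  -4.9] yaw,tilt,roll [-0.16 38.47  0.26] F [-1.4 -1.4  0.7] M [-0.04 -0.04 -0.03] open 0.06 q [ 0.11  0.56  1.03  0.04  1.87 -1.45]
t 12.8 dist mm [ 6.7 -0.   8.9] turn [-0.2  0.1 -0.5] need rows 1 q [ 0.11  0.56  1.03  0.04  1.87 -1.45] F [-1.4 -1.4  0.7] open 0.06
0.0009,-0.0026,0.0000,-0.04,0.03,-0.12,-1
0.0009,-0.0026,0.0000,-0.04,0.03,-0.12,-1
0.0009,-0.0026,0.0000,-0.04,0.03,-0.12,-1
0.0009,-0.0026,0.0000,-0.04,0.03,-0.12,-1
```

Emit:
carry_out(motion=[0.001,-0.003,0,0,0,-0.1,-1,0.001,-0.003,0,0,0,-0.1,-1,0.001,-0.0025,0,0,0,0,-1,0.001,-0.0025,0,0,0,0,-1,0,0,0,0,0,0,-1])

```text
t: 13.3
tool_pos: [0.62, 0.1333, 0.1964]
orientation: [-1.552, 0.254, 0.246]
force: [-0.6, -0.5, -0.7]
opening: 0.0601
```

```bash
python3 - <<'E'
from h import *
where()
plan(*hang(-11,10,38),-1,4)
pr=pose()[:2]
pic('scene','g4'); overlay('pics/g4.full.png','scene',(190,70,300,170),7,'pics/g4o.png',pr=pr)
E
```

```text
t 13.3 hook mm from bay [-15.    0.1   5. ] yaw,tilt,roll [-0.16 38.28  0.26] F [-0.6 -0.5 -0.7] M [ 0.03 -0.03 -0.02] open 0.0601 q [ 0.11  0.57  0.99  0.04  1.89 -1.45]
t 13.3 dist mm [ 4.  -0.1  4.7] turn [-0.2  0.1 -0.3] need rows 1 q [ 0.11  0.57  0.99  0.04  1.89 -1.45] F [-0.6 -0.5 -0.7] open 0.0601
0.0006,-0.0014,-0.0000,-0.04,0.04,-0.07,-1
0.0006,-0.0014,-0.0000,-0.04,0.04,-0.07,-1
0.0006,-0.0014,-0.0000,-0.04,0.04,-0.07,-1
0.0006,-0.0014,-0.0000,-0.04,0.04,-0.07,-1
```

View pics/g4o.png

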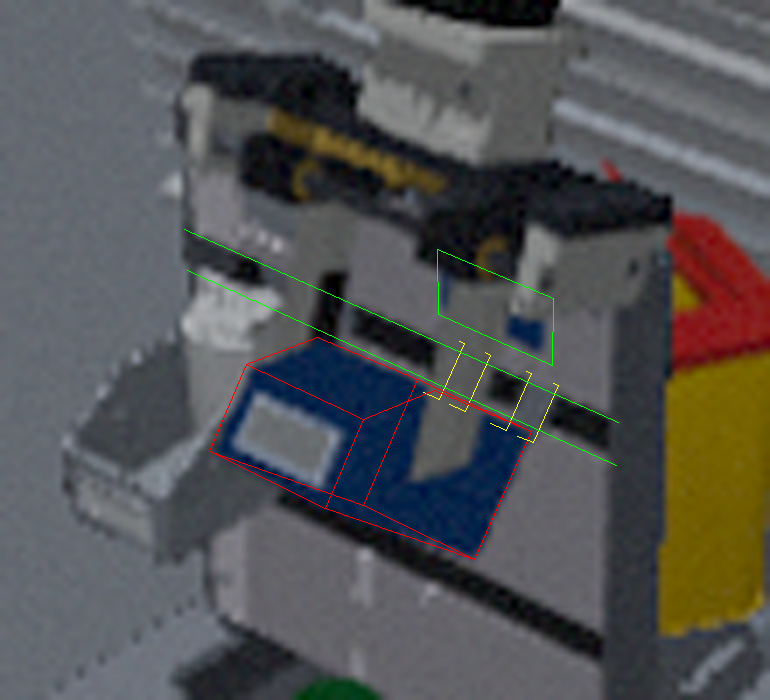

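Emit:
carry_out(motion=[0.0007,-0.0017,0,0,0,-0.1,-1,0.0007,-0.0017,0,0,0,-0.1,-1,0.0006,-0.0015,0,0,0,0,-1,0.0005,-0.0013,0,0,0,0,-1,0,0,0,0,0,0,-1])

```text
t: 13.85
tool_pos: [0.6246, 0.1333, 0.2016]
orientation: [-1.552, 0.251, 0.243]
force: [-0.0, -0.3, -0.4]
opening: 0.06
```

```bash
python3 - <<'E'
from h import *
where()
plan(*hang(-8.7,8,28),-1,4)
E
```

```text
t 13.85 hook mm from bay [-10.5   0.1  10.5] yaw,tilt,roll [-0.16 38.07  0.25] F [-0.  -0.3 -0.4] M [-0.04 -0.18 -0.01] open 0.06 q [ 0.11  0.58  0.97  0.04  1.9  -1.45]
t 13.85 dist mm [  2.6  -0.  -14.4] turn [ -0.2   0.1 -10.1] need rows 2 q [ 0.11  0.58  0.97  0.04  1.9  -1.45] F [-0.  -0.3 -0.4] open 0.06
0.0017,0.0032,-0.0000,-0.04,0.03,-2.52,-1
0.0016,0.0033,-0.0000,-0.04,0.03,-2.52,-1
0.0014,0.0033,-0.0000,-0.04,0.03,-2.52,-1
0.0013,0.0034,-0.0000,-0.04,0.03,-2.52,-1
```

Emit:
carry_out(motion=[0.0017,0.0032,0,0,0,-2.5,-1,0.0016,0.0033,0,0,0,-2.5,-1,0.0014,0.0033,0,0,0,-2.5,-1,0.0013,0.0034,0,0,0,-2.5,-1,0,0,0,0,0,0,-1])

```text
t: 14.35
tool_pos: [0.6283, 0.1331, 0.1863]
orientation: [-1.564, 0.109, 0.1]
force: [-0.1, 0.2, -0.4]
opening: 0.0598
```

```bash
python3 - <<'E'
from h import *
where()
plan(*hang(-6.5,6,18),-1,4)
E
```

```text
t 14.35 hook mm from bay [-7.7 -0.1  7.5] yaw,tilt,roll [-0.23 27.65  0.23] F [-0.1  0.2 -0.4] M [ 0.02 -0.11  0.02] open 0.0598 q [ 0.12  0.39  1.22  0.02  1.66 -1.45]
t 14.35 dist mm [  4.    0.1 -12.6] turn [-0.2  0.1 -9.6] need rows 2 q [ 0.12  0.39  1.22  0.02  1.66 -1.45] F [-0.1  0.2 -0.4] open 0.0598
0.0014,0.0030,0.0000,-0.05,0.02,-2.41,-1
0.0013,0.0030,0.0000,-0.05,0.02,-2.41,-1
0.0012,0.0031,0.0000,-0.05,0.02,-2.41,-1
0.0010,0.0031,0.0000,-0.05,0.02,-2.41,-1
```

Emit:
carry_out(motion=[0.0012,0.003,0,0,0,-2.4,-1,0.0012,0.003,0,0,0,-2.4,-1,0.0011,0.003,0,0,0,-2.4,-1,0.001,0.003,0,0,0,-2.4,-1,0,0,0,0,0,0,-1])

```text
t: 14.85
tool_pos: [0.6324, 0.1328, 0.1745]
orientation: [-1.567, -0.022, -0.033]
force: [0.0, 0.4, -1.6]
opening: 0.0597
```

```bash
python3 - <<'E'
from h import *
where()
plan(*hang(-4.2,4.3,9),-1,4)
pr=pose()[:2]
pic('scene','g5'); overlay('pics/g5.full.png','scene',(190,70,300,170),7,'pics/g5o.png',pr=pr)
E
```

```text
t 14.85 hook mm from bay [-6.4 -0.5  6.8] yaw,tilt,roll [-0.3  17.99  0.22] F [ 0.   0.4 -1.6] M [0.04 0.07 0.01] open 0.0597 q [ 0.13  0.23  1.43 -0.    1.45 -1.44]
t 14.85 dist mm [  6.4   0.4 -12.3] turn [-0.2  0.  -9. ] need rows 2 q [ 0.13  0.23  1.43 -0.    1.45 -1.44] F [ 0.   0.4 -1.6] open 0.0597
0.0015,0.0031,0.0001,-0.05,0.00,-2.25,-1
0.0014,0.0032,0.0001,-0.05,0.00,-2.25,-1
0.0013,0.0032,0.0001,-0.05,0.00,-2.25,-1
0.0011,0.0033,0.0001,-0.05,0.00,-2.25,-1
```

View pics/g5o.png

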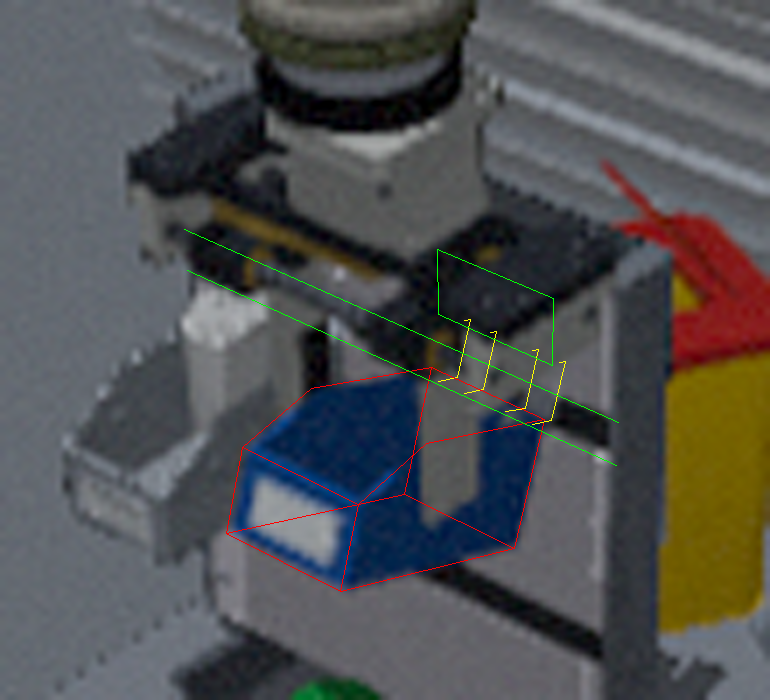

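Emit:
carry_out(motion=[0.0014,0.0031,0,0,0,-2.25,-1,0.0013,0.0032,0,0,0,-2.25,-1,0.0012,0.0032,0,0,0,-2.25,-1,0.0011,0.0033,0,0,0,-2.25,-1,0,0,0,0,0,0,-1])

```text
t: 15.4
tool_pos: [0.6408, 0.1322, 0.1637]
orientation: [-1.563, -0.142, -0.155]
force: [-0.8, -0.7, -1.6]
opening: 0.06
```

```bash
python3 - <<'E'
from h import *
where()
plan(*hang(-2.5,2.5,0),-1,4)
E
```

```text
t 15.4 hook mm from bay [-2.2 -1.1  5.6] yaw,tilt,roll [-0.42  9.15  0.21] F [-0.8 -0.7 -1.6] M [-0.    0.2  -0.02] open 0.06 q [ 0.14  0.11  1.6  -0.03  1.25 -1.42]
t 15.4 dist mm [  5.5   0.9 -12.2] turn [-0.2 -0.1 -9.2] need rows 2 q [ 0.14  0.11  1.6  -0.03  1.25 -1.42] F [-0.8 -0.7 -1.6] open 0.06
0.0008,0.0033,0.0002,-0.05,-0.03,-2.29,-1
0.0006,0.0033,0.0002,-0.05,-0.03,-2.29,-1
0.0005,0.0033,0.0002,-0.05,-0.03,-2.29,-1
0.0004,0.0033,0.0002,-0.05,-0.03,-2.29,-1
```

Emit:
carry_out(motion=[0.0006,0.0033,0.0003,0,0,-2.3,-1,0.0005,0.0033,0.0003,0,0,-2.3,-1,0.0004,0.0033,0.0003,0,0,-2.3,-1,0.0003,0.0033,0.0003,0,0,-2.3,-1,0,0,0,0,0,0,-1])

```text
t: 15.9
tool_pos: [0.646, 0.1326, 0.1528]
orientation: [-1.553, -0.26, -0.277]
force: [0.5, 0.8, -1.1]
opening: 0.0594
```

```bash
python3 - <<'E'
from h import *
where()
plan(*hang(-1,0,0),-1,4)
pr=pose()[:2]
pic('scene','g6'); overlay('pics/g6.full.png','scene',(190,70,300,170),7,'pics/g6o.png',pr=pr)
E
```

```text
t 15.9 hook mm from bay [-2.5 -0.8  3.4] yaw,tilt,roll [-0.59  0.41  0.17] F [ 0.5  0.8 -1.1] M [ 0.03  0.28 -0.02] open 0.0594 q [ 0.16 -0.01  1.77 -0.06  1.05 -1.38]
t 15.9 dist mm [ 1.8  0.4 -3.8] turn [-0.1 -0.2 -0.4] need rows 1 q [ 0.16 -0.01  1.77 -0.06  1.05 -1.38] F [ 0.5  0.8 -1.1] open 0.0594
0.0001,0.0011,0.0001,-0.02,-0.06,-0.10,-1
0.0001,0.0011,0.0001,-0.02,-0.06,-0.10,-1
0.0001,0.0011,0.0001,-0.02,-0.06,-0.10,-1
0.0001,0.0011,0.0001,-0.02,-0.06,-0.10,-1
```

View pics/g6o.png

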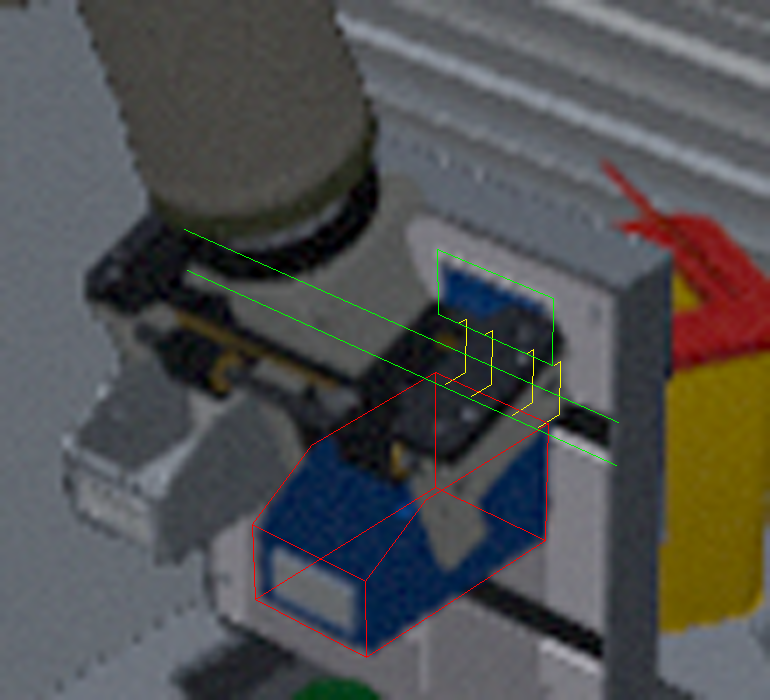

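Emit:
carry_out(motion=[0.0001,0.0012,0.0002,0,0,-0.1,-1,0.0001,0.0012,0.0002,0,0,-0.1,-1,0.0001,0.0012,0.0002,0,0,-0.1,-1,0.0001,0.001,0,0,0,0,-1,0,0,0,0,0,0,-1])

```text
t: 16.45
tool_pos: [0.6467, 0.1331, 0.1509]
orientation: [-1.554, -0.251, -0.269]
force: [-2.9, 0.6, -2.1]
opening: 0.06
```

```bash
python3 - <<'E'
from h import *
where()
E
```

```text
t 16.45 hook mm from bay [-1.4 -0.3  1. ] yaw,tilt,roll [-0.63  1.    0.14] F [-2.9  0.6 -2.1] M [0.04 0.69 0.02] open 0.06 q [ 0.16  0.    1.76 -0.06  1.06 -1.38]
```

Emit:
carry_out(motion=[-0.0003,0.001,0,0,0,-0.4,-1,-0.0003,0.001,0,0,0,-0.4,-1,-0.0003,0.001,0,0,0,-0.3,-1,0,0,0,0,0,0,-1,0,0,0,0,0,0,-1])

```text
t: 16.95
tool_pos: [0.6469, 0.1332, 0.1486]
orientation: [-1.554, -0.26, -0.279]
force: [-3.5, 0.7, 0.4]
opening: 0.0597
```

```bash
python3 - <<'E'
from h import *
where()
E
```

```text
t 16.95 hook mm from bay [-1.7 -0.3 -0.7] yaw,tilt,roll [-0.67  0.33  0.14] F [-3.5  0.7  0.4] M [0.04 0.96 0.14] open 0.0597 q [ 0.16 -0.    1.77 -0.06  1.04 -1.38]
```

Emit:
carry_out(motion=[-0.0004,0.001,0,0,0,-0.2,-1,-0.0004,0.001,0,0,0,-0.2,-1,0,0,0,0,0,0,-1,0,0,0,0,0,0,-1,0,0,0,0,0,0,-1])

```text
t: 17.45
tool_pos: [0.6469, 0.1331, 0.1485]
orientation: [-1.553, -0.263, -0.282]
force: [-5.1, -0.1, -0.2]
opening: 0.0595
```

```bash
python3 - <<'E'
from h import *
where()
pr=pose()[:2]
pic('scene','g7'); overlay('pics/g7.full.png','scene',(190,70,300,170),7,'pics/g7o.png',pr=pr)
E
```

```text
t 17.45 hook mm from bay [-1.9 -0.3 -0.6] yaw,tilt,roll [-0.68  0.07  0.13] F [-5.1 -0.1 -0.2] M [0.07 0.9  0.06] open 0.0595 q [ 0.16 -0.01  1.78 -0.07  1.03 -1.38]
```

View pics/g7o.png

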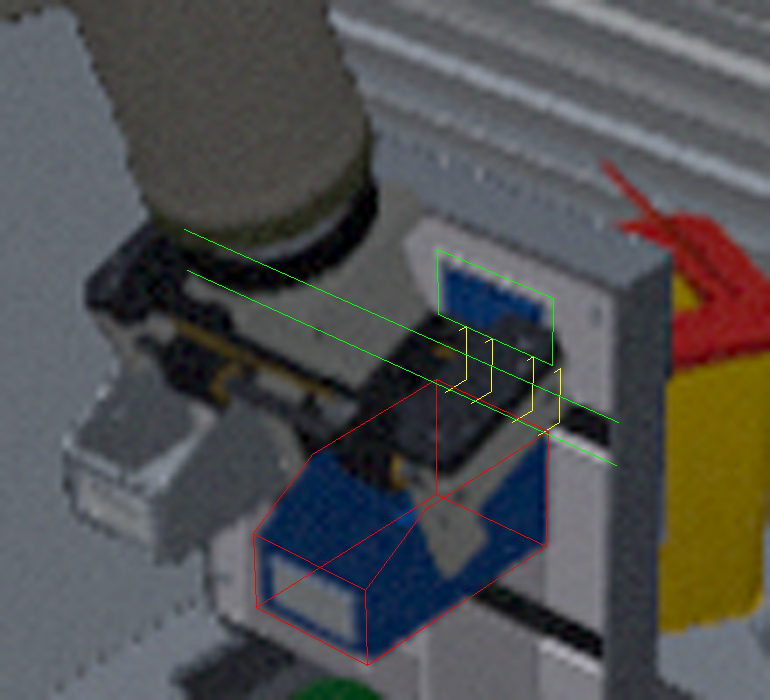

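Emit:
carry_out(motion=[-0.0007,0.002,0,0,0,0,-1,-0.0007,0.002,0,0,0,0,-1,-0.0005,0.0015,0,0,0,0,-1,-0.0005,0.0015,0,0,0,0,-1,-0.0005,0.0015,0,0,0,0,-1])

```text
t: 18.0
tool_pos: [0.647, 0.1332, 0.1464]
orientation: [-1.554, -0.265, -0.283]
force: [-15.0, -1.4, 11.8]
opening: 0.0601
```

```bash
python3 - <<'E'
from h import *
where()
E
```

```text
t 18.0 hook mm from bay [-1.8 -0.2 -2.6] yaw,tilt,roll [-0.67 -0.01  0.1 ] F [-15.   -1.4  11.8] M [-0.19  1.83 -0.04] open 0.0601 q [ 0.16 -0.01  1.78 -0.07  1.03 -1.38]
```

Emit:
carry_out(motion=[0,-0.001,0,0,0,0,-1,0,0,0,0,0,0,0.5,0,0,0,0,0,0,0.8,0,0,0,0,0,0,0.8,0,0,0,0,0,0,0.8])

```text
t: 18.5
tool_pos: [0.6497, 0.1332, 0.1503]
orientation: [-1.552, -0.27, -0.289]
force: [0.0, 0.2, -0.1]
opening: 0.0832
```

```bash
python3 - <<'E'
from h import *
where(); pr=pose()[:2]
pic('scene','h1'); overlay('pics/h1.full.png','scene',(190,70,300,170),7,'pics/h1o.png',pr=pr)
m=cam('wrist'); pic('wrist','h1w')
E
```

```text
t 18.5 hook mm from bay [ 0.6 -0.2  1.6] yaw,tilt,roll [-0.69 -0.4   0.14] F [ 0.   0.2 -0.1] M [ 0.04  0.2  -0.01] open 0.0832 q [ 0.16 -0.01  1.78 -0.07  1.02 -1.37]
```

View pics/h1o.png

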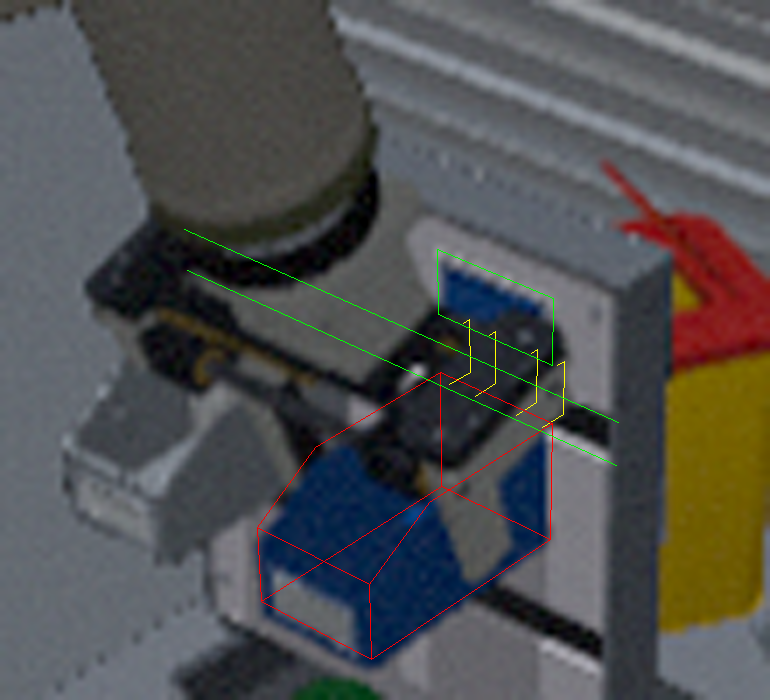

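View pics/h1w.png

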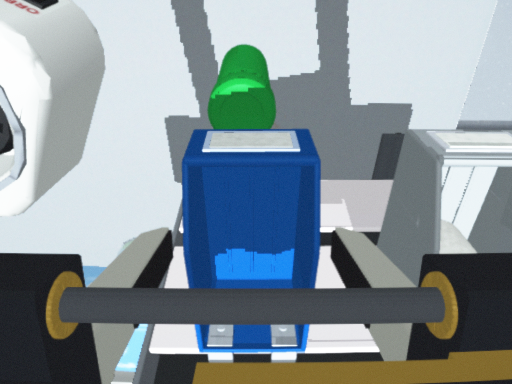

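Emit:
carry_out(motion=[0,-0.012,0,0,0,0,0.8,0,-0.02,0,0,0,0,0.8,0,-0.03,0,0,0,0,1,0,-0.03,0,0,0,0,1,-0.03,-0.02,0,0,0,0,1])

```text
t: 19.1
tool_pos: [0.5804, 0.1331, 0.2476]
orientation: [-1.554, -0.265, -0.286]
force: [-1.1, 0.3, 1.0]
opening: 0.0927
```

Emit:
carry_out(motion=[-0.04,0,0,0,0,0,1,-0.04,0,0,0,0,0,1,-0.04,0,0,0,0,0,1,-0.03,0,0,0,0,0,1,0,0,0,0,0,0,1])

```text
t: 19.6
tool_pos: [0.4352, 0.1356, 0.2021]
orientation: [-1.549, -0.274, -0.296]
force: [-0.4, -0.1, -0.5]
opening: 0.093
```

```bash
python3 - <<'E'
from h import *
where(); m=cam('wrist')
pic('wrist','h2w'); pic('scene','h2')
# seated bin: overlay using pose with hook at bay, level
p,Rt=hang(0,0,0)
overlay('pics/h2.full.png','scene',(190,70,300,170),7,'pics/h2o.png',pr=(p,Rt))
overlay('pics/h2w.full.png','wrist',(100,50,412,284),2.5,'pics/h2wo.png',pr=(p,Rt),m=m)
E
```

```text
t 19.6 hook mm from bay [-214.3    0.5   53.9] yaw,tilt,roll [-0.76 -0.83  0.29] F [-0.4 -0.1 -0.5] M [ 0.04  0.2  -0.07] open 0.093 q [ 0.27 -0.69  2.21 -0.1   1.27 -1.27]
```

View pics/h2o.png

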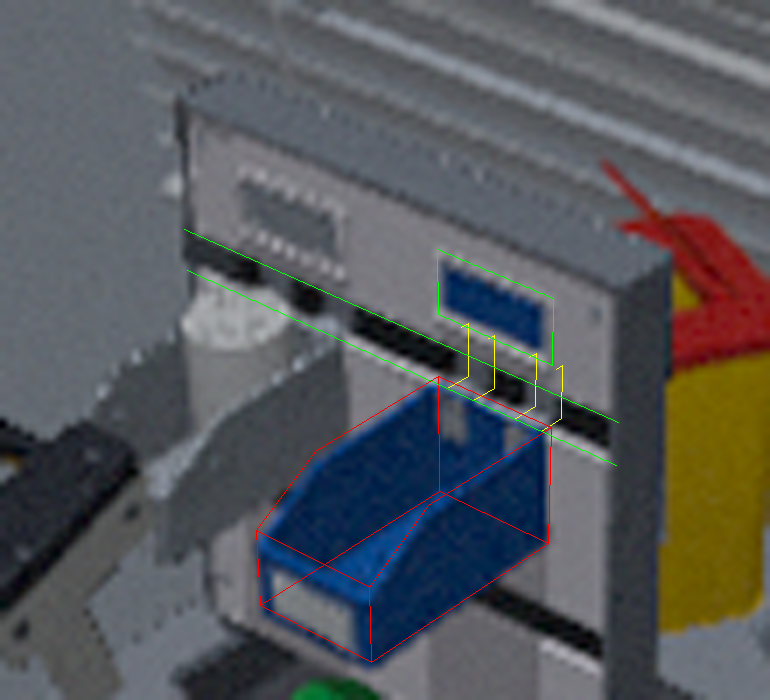

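View pics/h2wo.png

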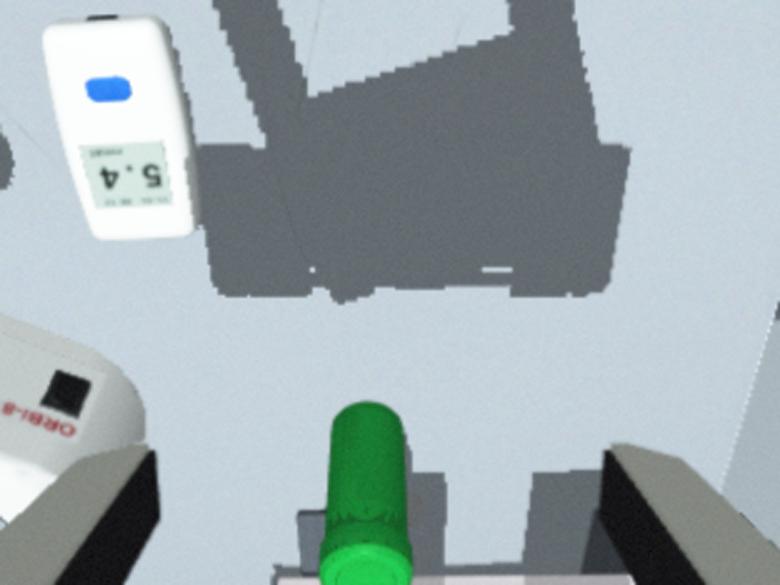

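```bash
python3 - <<'E'
from h import *
plan([.4155,-.0463,.17],tool(PYAW,0,1),1,5)
E
```

```text
t 19.7 dist mm [ -22.8 -182.1  -34.6] turn [-0.3 -0.4 21.1] need rows 5 q [ 0.27 -0.68  2.2  -0.1   1.27 -1.27] F [-0.5 -0.4  0.4] open 0.0929
-0.0062,0.0048,-0.0365,-0.05,-0.08,4.21,1
-0.0059,0.0053,-0.0365,-0.05,-0.08,4.21,1
-0.0055,0.0057,-0.0365,-0.05,-0.08,4.21,1
-0.0052,0.0062,-0.0365,-0.05,-0.08,4.21,1
-0.0047,0.0066,-0.0365,-0.05,-0.08,4.21,1
```

Emit:
carry_out(motion=[-0.006,0.005,-0.0365,0,0,4.2,1,-0.006,0.0055,-0.0365,0,0,4.2,1,-0.0055,0.0055,-0.0365,0,0,4.2,1,-0.005,0.006,-0.0365,0,0,4.2,1,-0.005,0.0065,-0.0365,0,0,4.2,1])

```text
t: 20.2
tool_pos: [0.4231, -0.0473, 0.1775]
orientation: [-1.561, -0.005, -0.005]
force: [1.7, -0.3, 0.3]
opening: 0.0935
```

Emit:
carry_out(motion=[0,0,0,0,0,0,1,0,0,0,0,0,0,1,0,0,0,0,0,0,1,0,0,0,0,0,0,1,0,0,0,0,0,0,1])

```text
t: 20.7
tool_pos: [0.427, -0.0513, 0.1783]
orientation: [-1.561, -0.001, -0.01]
force: [0.3, -0.3, -0.4]
opening: 0.0932
```

```bash
python3 - <<'E'
from h import *
plan([.4155,-.0463,.10],tool(PYAW,0,1),1,5)
m=cam('wrist'); pic('wrist','i1')
r=models.outline_of('wrist','vial_center')
print([(k['confidence'],k['pixel']) for k in r])
pic('scene','i2',(160,190,320,320),5)
print(proj(m,[[.4155,-.0463,.104]]))
E
```

```text
t 20.7 dist mm [-11.5   5.  -78.3] turn [-0.6  0.1  0.4] need rows 2 q [-0.25 -0.34  1.97  0.01  1.51 -1.82] F [ 0.3 -0.3 -0.4] open 0.0932
-0.0024,0.0157,0.0008,-0.11,0.02,0.08,1
-0.0024,0.0157,0.0009,-0.11,0.02,0.08,1
-0.0024,0.0157,0.0009,-0.11,0.02,0.08,1
-0.0023,0.0157,0.0009,-0.11,0.02,0.08,1
-0.0023,0.0157,0.0010,-0.11,0.02,0.08,1
[(0.77, [255.8, 175.2])]
[[257.10924542 181.12106696]]
```

View pics/i1.png

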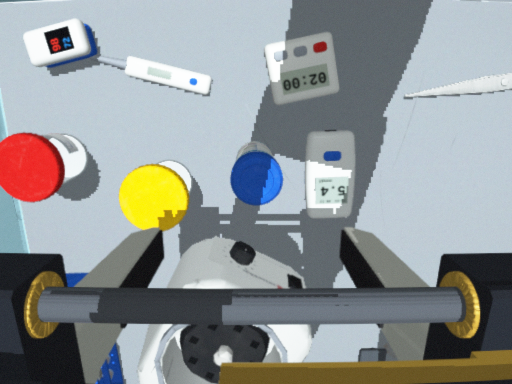

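View pics/i2.png

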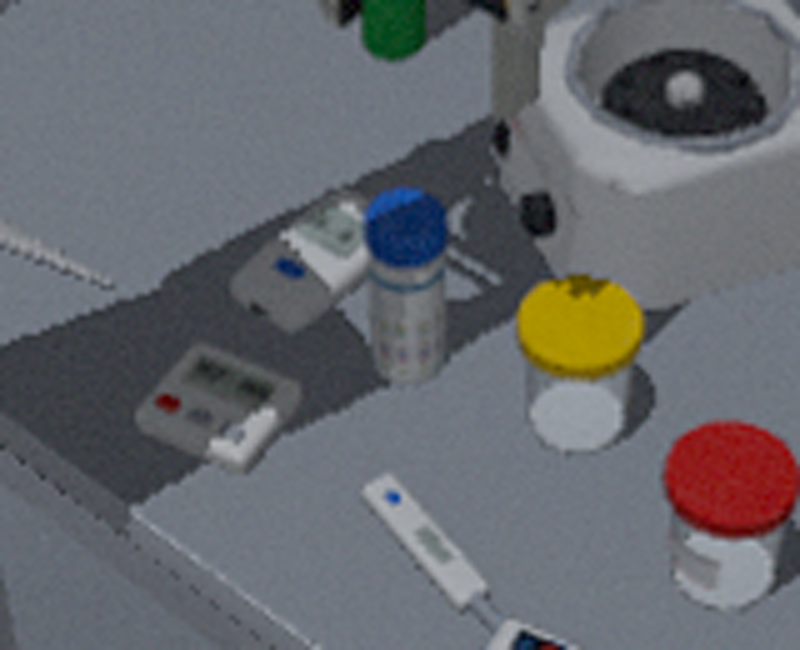

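Emit:
carry_out(motion=[-0.004,0.015,0.002,-0.3,0,0.2,0.45,-0.004,0.015,0.002,-0.3,0,0.2,0.45,-0.0035,0.02,0.001,0,0,0,0.45,0,0.02,0,0,0,0,0.45,0,0,0,0,0,0,0.45])

```text
t: 21.35
tool_pos: [0.4125, -0.0441, 0.1015]
orientation: [-1.573, 0.005, -0.001]
force: [-0.7, -0.6, 0.2]
opening: 0.0675
```

```bash
python3 - <<'E'
from h import *
plan([.4155,-.0463,.066],tool(PYAW,0,1),.45,4)
m=cam('wrist'); pic('wrist','i3');print(proj(m,[[.4155,-.0463,.104]]))
E
```

```text
t 21.35 dist mm [  3.   -2.2 -35.5] turn [ 0.1  0.2 -0.1] need rows 1 q [-0.23 -0.32  2.1  -0.    1.37 -1.79] F [-0.7 -0.6  0.2] open 0.0675
0.0008,0.0089,-0.0005,0.03,0.05,-0.03,0.45
0.0008,0.0089,-0.0005,0.03,0.05,-0.03,0.45
0.0008,0.0089,-0.0005,0.03,0.05,-0.03,0.45
0.0008,0.0089,-0.0005,0.03,0.05,-0.03,0.45
[[247.92835702 237.51651932]]
```

View pics/i3.png

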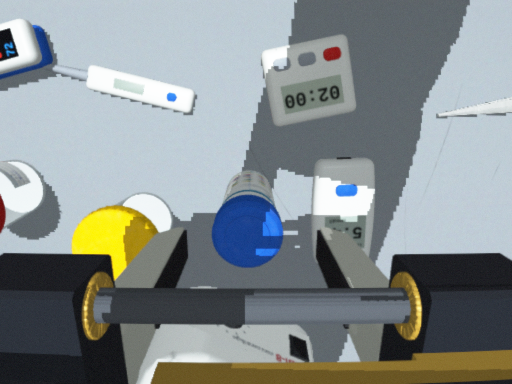

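Emit:
carry_out(motion=[0.0005,0.009,-0.0005,0,0,0,0.45,0.0005,0.009,-0.0005,0,0,0,0.45,0,0.009,-0.0005,0,0,0,0.45,0,0.0085,0,0,0,0,0.45,0,0,0,0,0,0,0.45])

```text
t: 21.9
tool_pos: [0.4155, -0.0462, 0.0662]
orientation: [-1.574, 0.001, -0.004]
force: [-0.0, -0.4, -0.2]
opening: 0.0674
```

```bash
python3 - <<'E'
from h import *
plan([.4135,-.0463,.066],tool(PYAW,0,1),.45,1)
pic('wrist','i4'); pic('scene','i4s',(160,170,320,320),5)
E
```

```text
t 21.9 dist mm [-2.  -0.1 -0.2] turn [0.2 0.2 0.1] need rows 1 q [-0.23 -0.27  2.13 -0.    1.29 -1.8 ] F [-0.  -0.4 -0.2] open 0.0674
-0.0020,0.0002,-0.0001,0.19,0.21,0.10,0.45
```

View pics/i4.png

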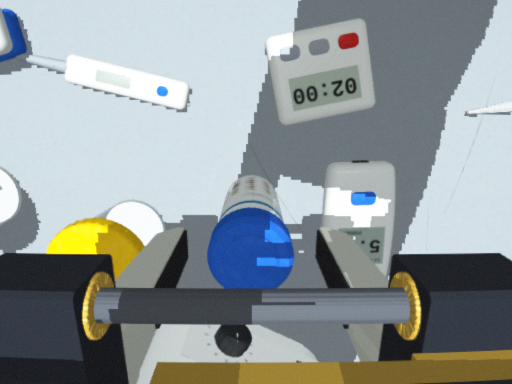

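View pics/i4s.png

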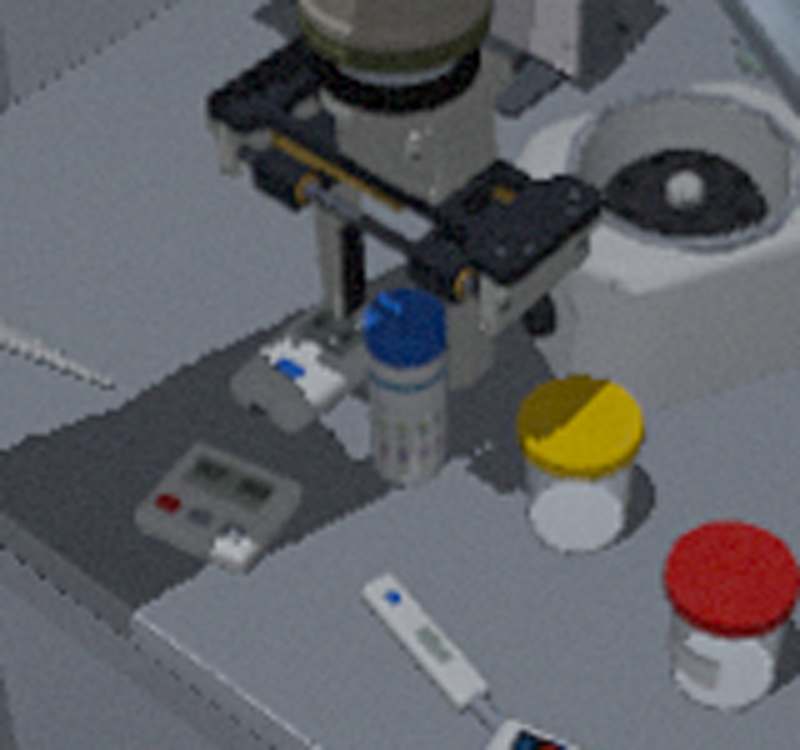

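Emit:
carry_out(motion=[-0.0035,0,0,0.2,0,0,0.45,0,0,0,0,0,0,0.1,0,0,0,0,0,0,-1,0,0,0,0,0,0,-1,0,0,0,0,0,0,-1], squeeze=15)

```text
t: 22.5
tool_pos: [0.4137, -0.0467, 0.0691]
orientation: [-1.571, -0.002, -0.007]
force: [-0.6, -0.6, -0.2]
opening: 0.041
```

```bash
python3 - <<'E'
from h import *
plan([.4135,-.0463,.066],tool(PYAW,0,1),.45,1)
pic('wrist','i5')
E
```

```text
t 22.5 dist mm [-0.2  0.4 -3.1] turn [0.  0.2 0.3] need rows 1 q [-0.24 -0.29  2.13  0.    1.29 -1.8 ] F [-0.6 -0.6 -0.2] open 0.041
-0.0002,0.0031,0.0004,0.03,0.20,0.34,0.45
```

View pics/i5.png

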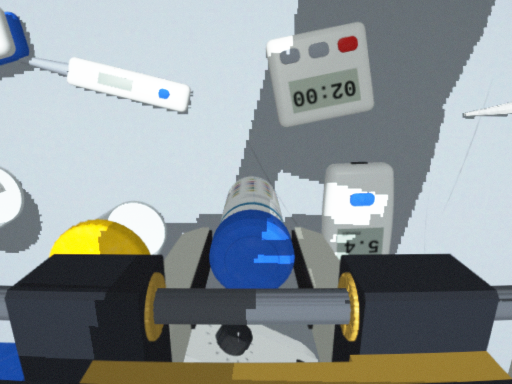

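Emit:
carry_out(motion=[0,0,0,0,0,0,-1,0,0,0,0,0,0,-1,0,-0.01,0,0,0,0,-1,0,-0.02,0,0,0,0,-1,0,-0.02,0,0,0,0,-1])

```text
t: 23.05
tool_pos: [0.4106, -0.046, 0.1183]
orientation: [-1.57, 0.003, -0.002]
force: [0.1, -1.1, 0.9]
opening: 0.0412
```

```bash
python3 - <<'E'
from h import *
plan([.4135,-.0463,.30],tool(PYAW,0,1),-1,5)
pic('wrist','i6')
pic('scene','i6s',(160,170,320,320),5)
E
```

```text
t 23.05 dist mm [  2.9  -0.3 181.7] turn [-0.1  0.2 -0.1] need rows 5 q [-0.24 -0.34  2.08  0.    1.4  -1.8 ] F [ 0.1 -1.1  0.9] open 0.0412
0.0006,-0.0363,-0.0000,-0.01,0.04,-0.01,-1
0.0006,-0.0363,-0.0000,-0.01,0.04,-0.01,-1
0.0006,-0.0363,-0.0000,-0.01,0.04,-0.01,-1
0.0006,-0.0363,-0.0000,-0.01,0.04,-0.01,-1
0.0006,-0.0363,-0.0001,-0.01,0.04,-0.01,-1
```

View pics/i6.png

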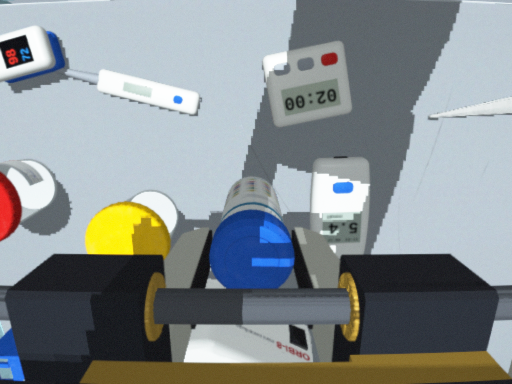

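View pics/i6s.png

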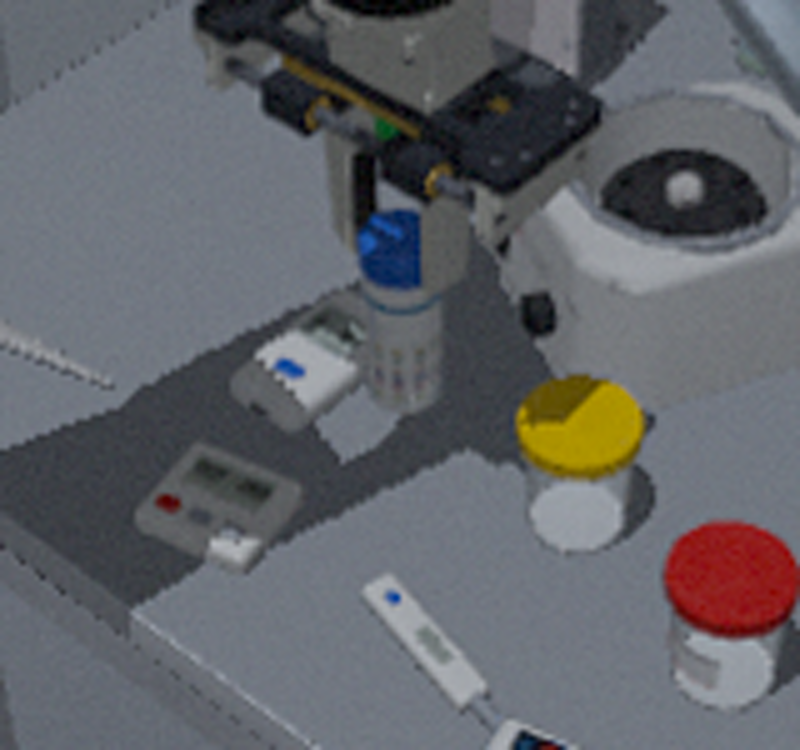

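Emit:
carry_out(motion=[0.0005,-0.036,0,0,0,0,-1,0.0005,-0.036,0,0,0,0,-1,0.0005,-0.036,0,0,0,0,-1,0.0005,-0.036,0,0,0,0,-1,0.0005,-0.036,0,0,0,0,-1])

```text
t: 23.65
tool_pos: [0.4108, -0.0456, 0.298]
orientation: [-1.568, 0.009, 0.003]
force: [0.5, 0.6, -0.9]
opening: 0.0409
```

```bash
python3 - <<'E'
from h import *
plan([.44,.1325,.30],tool(PYAW,0,1),-1,5)
E
```

```text
t 23.65 dist mm [ 29.2 178.1   2. ] turn [-0.2  0.2 -0.4] need rows 4 q [-0.24 -0.4   1.8   0.    1.75 -1.8 ] F [ 0.5  0.6 -0.9] open 0.0409
0.0057,-0.0004,0.0356,-0.03,0.04,-0.09,-1
0.0057,-0.0004,0.0356,-0.03,0.04,-0.09,-1
0.0057,-0.0004,0.0356,-0.03,0.04,-0.09,-1
0.0056,-0.0004,0.0356,-0.03,0.04,-0.09,-1
0.0056,-0.0004,0.0356,-0.03,0.04,-0.09,-1
```

Emit:
carry_out(motion=[0.0057,-0.0005,0.036,0,0,-0.1,-1,0.0057,-0.0005,0.036,0,0,-0.1,-1,0.0057,-0.0005,0.036,0,0,-0.1,-1,0.0057,-0.0005,0.036,0,0,-0.1,-1,0.0057,-0.0005,0.0355,0,0,-0.1,-1])

```text
t: 24.15
tool_pos: [0.4445, 0.135, 0.3055]
orientation: [-1.571, 0.001, -0.02]
force: [1.5, -0.2, -0.4]
opening: 0.0412
```

```bash
python3 - <<'E'
from h import *
plan([.646,.1325,.30],tool(PYAW,0,1),-1,6)
E
```

```text
t 24.15 dist mm [201.5  -2.5  -5.5] turn [ 0.  -0.4  0.7] need rows 5 q [ 0.19 -0.27  1.69 -0.    1.71 -1.37] F [ 1.5 -0.2 -0.4] open 0.0412
0.0336,0.0013,0.0000,0.00,-0.06,0.12,-1
0.0336,0.0013,-0.0000,0.00,-0.06,0.12,-1
0.0336,0.0012,-0.0000,0.00,-0.06,0.12,-1
0.0336,0.0011,-0.0001,0.00,-0.06,0.12,-1
0.0336,0.0011,-0.0001,0.00,-0.06,0.12,-1
0.0336,0.0010,-0.0001,0.00,-0.06,0.12,-1
```

Emit:
carry_out(motion=[0.034,0,0,0,0,0.1,-1,0.036,0,0,0,0,0.1,-1,0.036,0.001,0,0,0,0.1,-1,0.036,0.001,0,0,0,0.1,-1,0.034,0.001,0,0,0,0.1,-1])

```text
t: 24.65
tool_pos: [0.6237, 0.1417, 0.3009]
orientation: [-1.569, -0.001, -0.003]
force: [-0.3, 0.0, -1.1]
opening: 0.0413
```

```bash
python3 - <<'E'
from h import *
plan([.647,.1325,.30],tool(PYAW,0,1),-1,1)
E
```

```text
t 24.65 dist mm [23.3 -9.2 -0.9] turn [-0.1  0.3  0.2] need rows 1 q [ 0.14  0.22  1.21  0.    1.71 -1.43] F [-0.3  0.  -1.1] open 0.0413
0.0233,0.0009,-0.0092,-0.10,0.31,0.16,-1
```

Emit:
carry_out(motion=[0.011,0,-0.005,0,0.2,0,-1,0.009,0,-0.004,0,0.1,0,-1,0,0,0,0,0,0,-1,0,0,0,0,0,0,-1,0,0,0,0,0,0,-1])

```text
t: 25.15
tool_pos: [0.6463, 0.1321, 0.2917]
orientation: [-1.57, 0.012, -0.001]
force: [0.1, -0.2, -0.6]
opening: 0.0412
```

```bash
python3 - <<'E'
from h import *
plan([.645,.1325,.22],tool(PYAW,0,1),-1,5)
m=cam('wrist'); pic('wrist','j1'); pic('scene','j1s',(180,60,310,180),6)
p,Rt=hang(0,0,0)
overlay('pics/j1.full.png','wrist',(100,80,400,384),2.5,'pics/j1o.png',pr=(p,Rt),m=m)
E
```

```text
t 25.15 dist mm [ -1.3   0.4 -71.7] turn [-0.  -0.1 -0.4] need rows 2 q [ 0.12  0.28  1.15  0.    1.71 -1.44] F [ 0.1 -0.2 -0.6] open 0.0412
-0.0002,0.0143,0.0001,-0.01,-0.01,-0.08,-1
-0.0002,0.0143,0.0001,-0.01,-0.01,-0.08,-1
-0.0002,0.0143,0.0001,-0.01,-0.01,-0.08,-1
-0.0002,0.0143,0.0001,-0.01,-0.01,-0.08,-1
-0.0002,0.0143,0.0001,-0.01,-0.01,-0.08,-1
```

View pics/j1o.png

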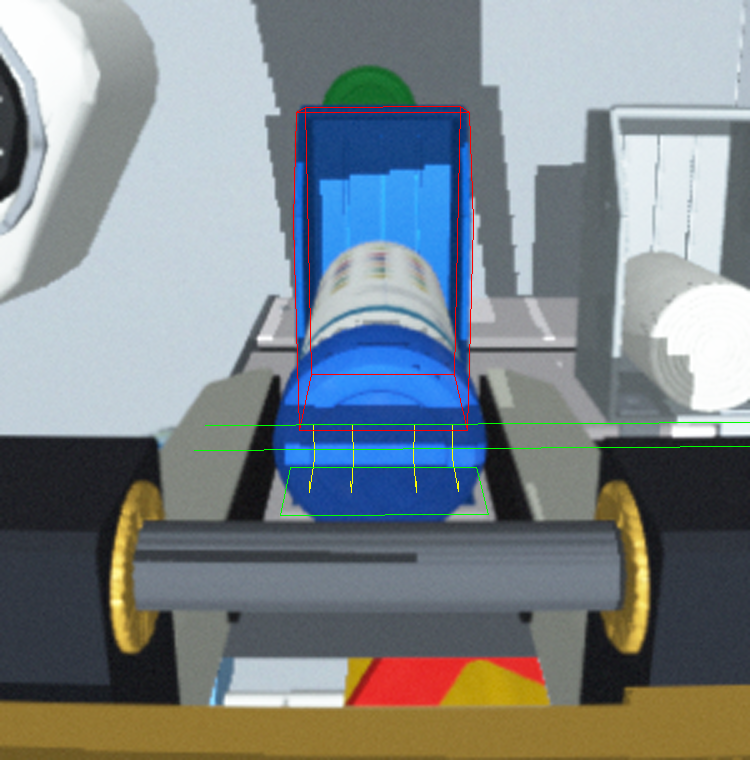

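View pics/j1s.png

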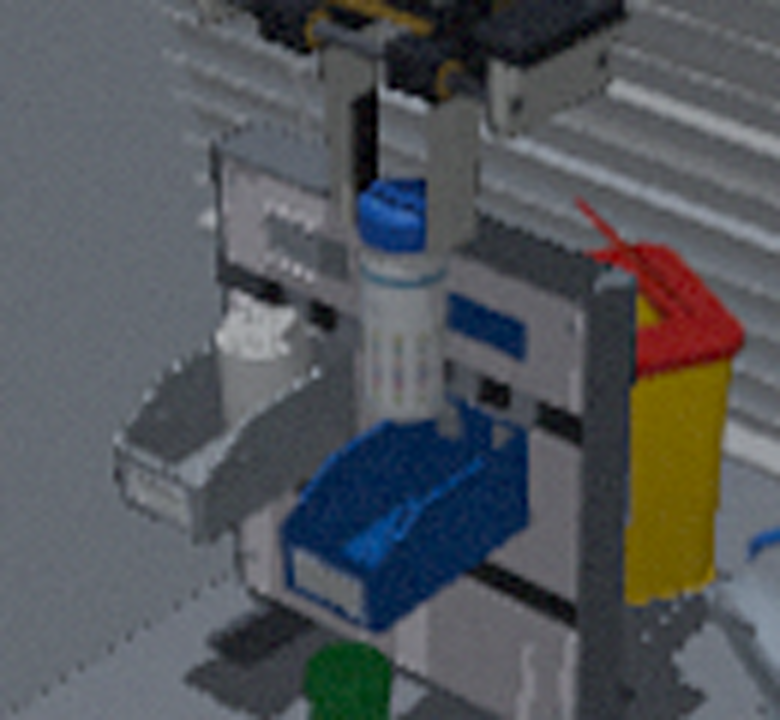

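Emit:
carry_out(motion=[-0.001,0.015,0.0005,0,0,-0.1,-1,0,0.015,0,0,0,0,-1,0,0.015,0,0,0,0,-1,0,0.015,0,0,0,0,-1,0,0.01,0,0,0,0,-1])

```text
t: 25.75
tool_pos: [0.6452, 0.1338, 0.2222]
orientation: [-1.569, 0.004, -0.006]
force: [0.2, 0.3, -0.9]
opening: 0.0413
```

```bash
python3 - <<'E'
from h import *
plan([.645,.1325,.212],tool(PYAW,0,1),-1,1)
pic('scene','j2s',(180,60,310,180),6)
E
```

```text
t 25.75 dist mm [ -0.2  -1.3 -10.2] turn [-0.1  0.   0.1] need rows 1 q [ 0.13  0.28  1.28  0.    1.58 -1.44] F [ 0.2  0.3 -0.9] open 0.0413
-0.0002,0.0102,-0.0013,-0.09,0.04,0.09,-1
```

View pics/j2s.png

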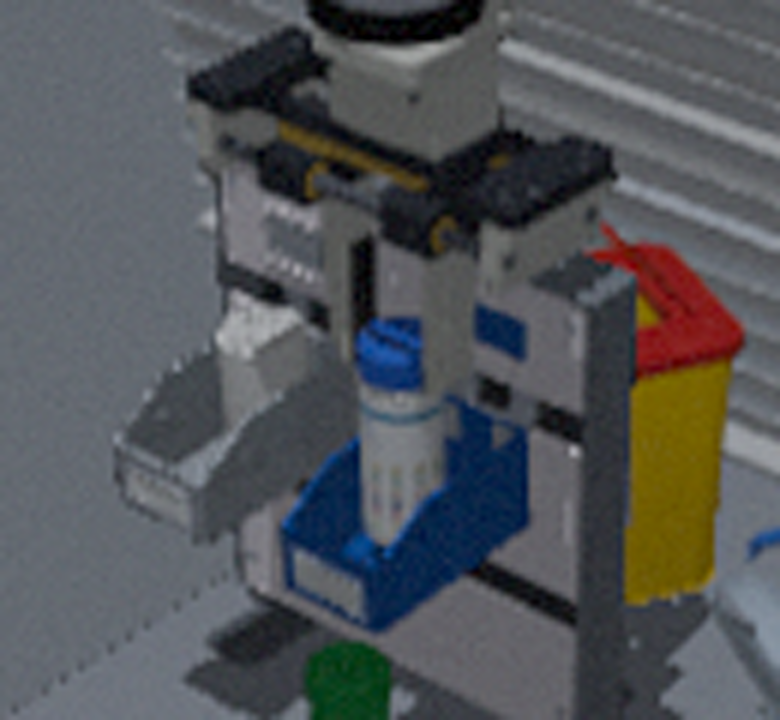

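Vial is inside the bin, about 12 mm above the floor; lower gently.

Emit:
carry_out(motion=[0,0.004,-0.001,0,0,0,-1,0,0.003,0,0,0,0,-1,0,0.002,0,0,0,0,-1,0,0.001,0,0,0,0,-1,0,0,0,0,0,0,-1])

```text
t: 26.3
tool_pos: [0.6447, 0.1325, 0.2097]
orientation: [-1.57, 0.006, -0.005]
force: [-0.2, -0.3, -1.3]
opening: 0.0411
```

Emit:
carry_out(motion=[0,0.001,0,0,0,0,-1,0,0.001,0,0,0,0,-1,0,0,0,0,0,0,-1,0,0,0,0,0,0,-1,0,0,0,0,0,0,-1])

```text
t: 26.8
tool_pos: [0.6454, 0.1326, 0.2089]
orientation: [-1.569, 0.004, -0.006]
force: [-0.3, -0.2, -1.1]
opening: 0.0414
```

```bash
python3 - <<'E'
from h import *
plan([.645,.1325,.210],tool(PYAW,0,1),-1,1)
E
```

```text
t 26.8 dist mm [-0.4 -0.1  1.1] turn [-0.1  0.   0.1] need rows 1 q [ 0.12  0.29  1.3   0.    1.55 -1.44] F [-0.3 -0.2 -1.1] open 0.0414
-0.0004,-0.0011,-0.0001,-0.09,0.02,0.08,-1
```

Emit:
carry_out(motion=[0,0.001,0,0,0,0,-1,0,0.001,0,0,0,0,-1,0,0.001,0,0,0,0,-1,0,0,0,0,0,0,-1,0,0,0,0,0,0,-1])

```text
t: 27.3
tool_pos: [0.6463, 0.1327, 0.2082]
orientation: [-1.569, 0.001, -0.009]
force: [0.5, -0.4, -0.1]
opening: 0.0409
```

```bash
python3 - <<'E'
from h import *
plan([.645,.1325,.210],tool(PYAW,0,1),-1,1)
E
```

```text
t 27.3 dist mm [-1.3 -0.2  1.8] turn [-0.1  0.   0.3] need rows 1 q [ 0.12  0.28  1.3   0.    1.55 -1.44] F [ 0.5 -0.4 -0.1] open 0.0409
-0.0013,-0.0018,-0.0002,-0.11,0.02,0.27,-1
```

Emit:
carry_out(motion=[0,0.0015,0,0,0,0,-1,0,0.0015,0,0,0,0,-1,0,0.0015,0,0,0,0,-1,0,0.001,0,0,0,0,-1,0,0.001,0,0,0,0,-1])

```text
t: 27.8
tool_pos: [0.6483, 0.1328, 0.2079]
orientation: [-1.568, -0.004, -0.015]
force: [-2.0, -0.6, 6.0]
opening: 0.0413
```

```bash
python3 - <<'E'
from h import *
plan([.645,.1325,.210],tool(PYAW,0,1),-1,1)
pic('scene','j3s',(180,60,310,180),6)
E
```

```text
t 27.8 dist mm [-3.3 -0.3  2.1] turn [-0.1  0.   0.7] need rows 1 q [ 0.12  0.28  1.31  0.    1.54 -1.44] F [-2.  -0.6  6. ] open 0.0413
-0.0033,-0.0021,-0.0003,-0.14,0.02,0.70,-1
```

View pics/j3s.png

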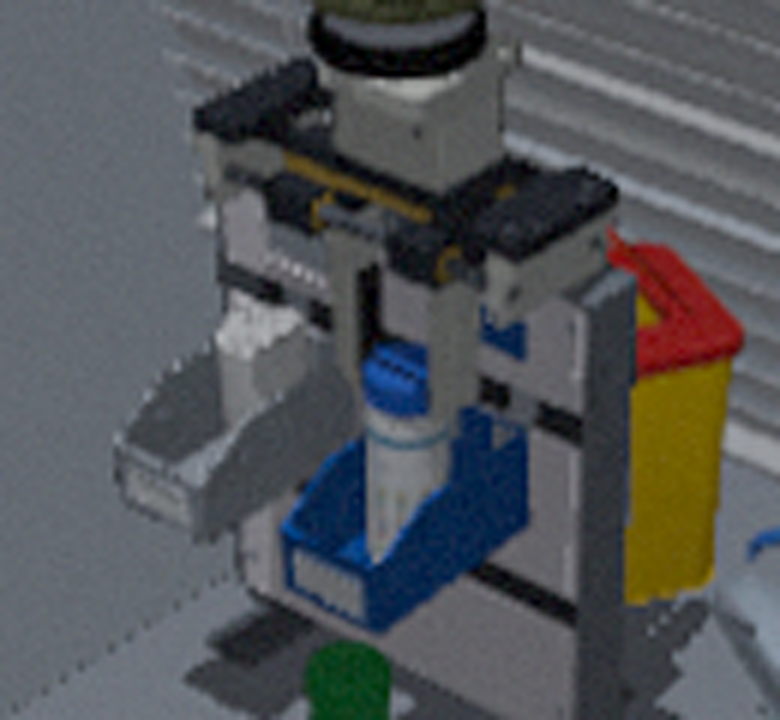

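Emit:
carry_out(motion=[-0.0015,-0.0012,0,0,0,0.35,-1,-0.0015,0,0,0,0,0.35,-1,0,0,0,0,0,0,-1,0,0,0,0,0,0,-1,0,0,0,0,0,0,-1])

```text
t: 28.35
tool_pos: [0.6448, 0.1328, 0.2079]
orientation: [-1.568, 0.007, -0.003]
force: [-0.6, -0.5, 2.1]
opening: 0.0409
```

```bash
python3 - <<'E'
from h import *
plan([.645,.1325,.210],tool(PYAW,0,1),-1,1)
E
```

```text
t 28.35 dist mm [ 0.2 -0.3  2.1] turn [-0.1  0.  -0.1] need rows 1 q [ 0.12  0.29  1.3   0.    1.56 -1.44] F [-0.6 -0.5  2.1] open 0.0409
0.0002,-0.0021,-0.0003,-0.14,0.02,-0.12,-1
```

Now open gently (about 41 → 65 mm).

Emit:
carry_out(motion=[0,0,0,0,0,0,0,0,0,0,0,0,0,0.1,0,0,0,0,0,0,0.25,0,0,0,0,0,0,0.4,0,0,0,0,0,0,0.4])

```text
t: 28.85
tool_pos: [0.6447, 0.1328, 0.2073]
orientation: [-1.568, 0.007, -0.003]
force: [0.9, -0.5, -1.5]
opening: 0.0645
```

```bash
python3 - <<'E'
from h import *
plan([.645,.1325,.30],tool(PYAW,0,1),.4,1)
pic('wrist','k1')
pic('scene','k1s',(180,60,310,180),6)
E
```

```text
t 28.85 dist mm [ 0.3 -0.3 92.7] turn [-0.1  0.  -0.2] need rows 3 q [ 0.12  0.29  1.3   0.    1.56 -1.44] F [ 0.9 -0.5 -1.5] open 0.0645
0.0001,-0.0927,-0.0001,-0.13,0.02,-0.16,0.4
```

View pics/k1.png

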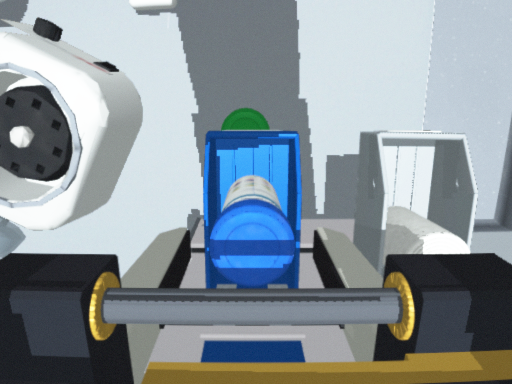

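View pics/k1s.png

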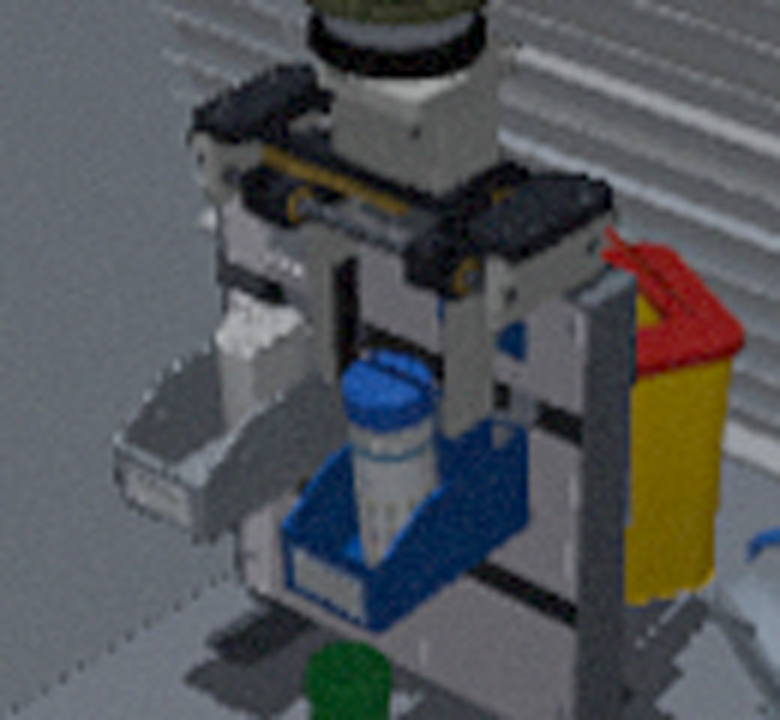

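Emit:
carry_out(motion=[0,-0.01,0,0,0,0,0.4,0,-0.02,0,0,0,0,0.4,0,-0.03,0,0,0,0,0.4,0,-0.03,0,0,0,0,0.4,-0.02,-0.02,0,0,0,0,0.4])

```text
t: 29.45
tool_pos: [0.6234, 0.132, 0.3179]
orientation: [-1.57, 0.014, 0.003]
force: [-0.5, 0.1, 0.9]
opening: 0.0653
```

Emit:
carry_out(motion=[-0.035,-0.01,0,0,0,0,0.4,-0.04,0,0,0,0,0,0.4,-0.04,0,0,0,0,0,0.4,-0.03,0,0,0,0,0,0.4,0,0,0,0,0,0,0.4])

```text
t: 29.95
tool_pos: [0.4749, 0.1333, 0.3395]
orientation: [-1.567, 0.004, -0.008]
force: [1.2, 0.6, -0.2]
opening: 0.0648
```

```bash
python3 - <<'E'
from h import *
plan([.645,.1325,.30],tool(PYAW,0,1),.4,1)
pic('scene','l1',(180,60,310,180),6); pic('top','l1t')
p,Rt=hang(0,0,0)
overlay('pics/l1.full.png','scene',(190,70,300,170),7,'pics/l1o.png',pr=(p,Rt))
im=cv2.imread('pics/l1o.png')
m=cam('scene')
for d in(-.019,.019):
    pass
E
```

```text
t 29.95 dist mm [170.1  -0.8 -39.5] turn [-0.2 -0.   0.2] need rows 4 q [ 0.17 -0.18  1.55  0.    1.77 -1.4 ] F [ 1.2  0.6 -0.2] open 0.0648
0.1700,0.0400,0.0003,-0.20,-0.03,0.15,0.4
```

View pics/l1o.png

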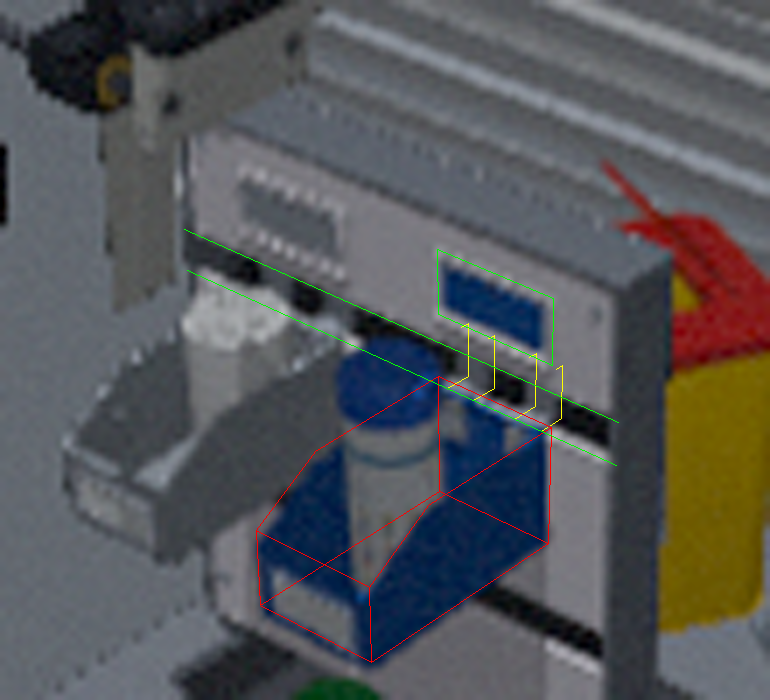

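View pics/l1t.png

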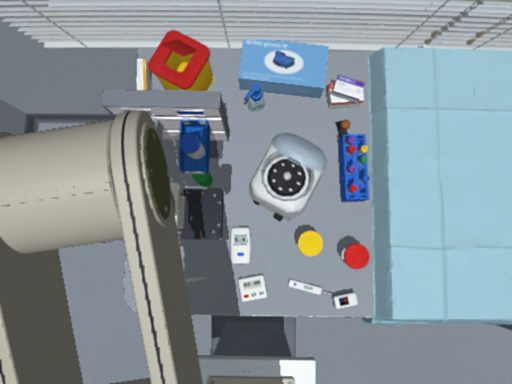

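```bash
python3 - <<'E'
from h import *
im0=cv2.imread('pics/l1.full.png'); b=(225,105,275,170); f=10
m=cam('scene'); T=cam('top')
c=np.linspace(0,2*np.pi,60)
capT=onplane(m,[[190+388/7,70+362/7]],.245)[0]; print(capT)
for n,(x,y) in {'a':(capT[0],capT[1])}.items():
    im=cv2.resize(im0[b[1]:b[3],b[0]:b[2]],None,fx=f,fy=f,interpolation=cv2.INTER_CUBIC)
    for r,z in((.021,.245),(.021,.226),(.019,.226),(.019,.20),(.019,.141)):
        q=((proj(m,np.c_[x+r*np.cos(c),y+r*np.sin(c),0*c+z])-b[:2]+.5)*f).astype(int); cv2.polylines(im,[q],True,(0,255,255),1)
    cv2.imwrite('pics/l2.png',im)
pic('wrist','l3')
E
```

```text
[0.63393218 0.12653985 0.245     ]
```

View pics/l2.png

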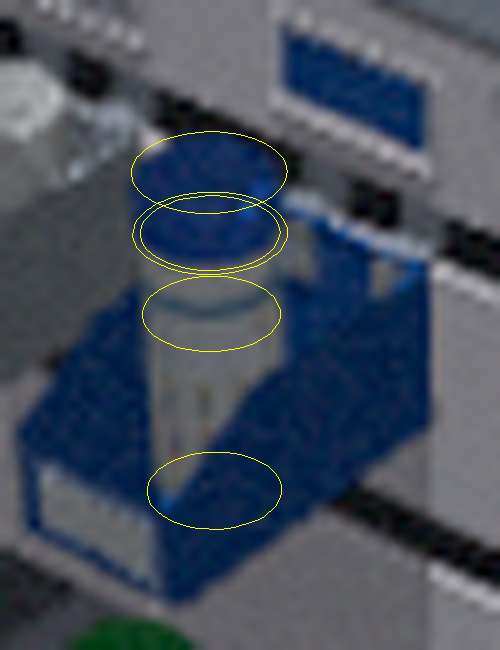

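View pics/l3.png

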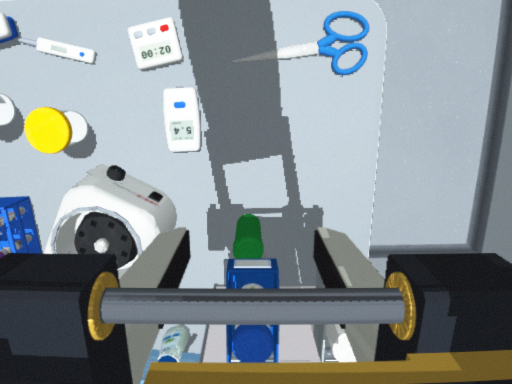

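```bash
python3 - <<'E'
from plant import robot
print(robot.close_job(), robot.read_state()['t'])
E
```

```text
the job is handed in; nothing more can be done
the job is handed in; nothing more can be done
```

The empty blue bin now hangs below the blue label, and the blue-capped vial stands upright on its floor. I handed the job in at about 30 s, with the gripper clear of everything.

**What I did:**
- The first grasp slipped over the bin's rim. The camera pictures showed the fingertips about 35 mm shorter than stated, so I grasped lower and it held. The bin was not moved by this.
- I tipped the bin 38° front up and put both hooks into the upper groove. I then swung it level and pressed it home, with contact forces of about 15 N into the panel and 12 N down.
- After that I picked the vial up by its cap, lowered it until it touched the floor of the bin at about 6 N, and released it.

**Last checks:**
- **Bin:** it matches the projected seated position in the scene picture to about 1 pixel. It is level, straight and against the panel, and the vial's weight did not shift it.
- **Vial:** it stands upright inside the bin. Any lean is about 1–2° at most, which is as fine as the pictures can show.
- **Other things:** the cups and the meter show no movement in the top picture; the green vial is still in its place.

**One disagreement:** the wrist camera put things 2–5 mm off from the other two cameras when close up. It did not affect the result.

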